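Run the shared comb and bits through the UV sanitiser

ROBOT

A 6-joint arm with a two-finger parallel gripper is mounted at the origin on the work surface. World frame = base frame: x ahead of the robot, y to its left, z up, the work surface at z = 0. Lengths are in m, angles in degrees, forces in N, time in s.
With the tool pointing down it reaches from about 0.35 to 0.875 m from the base axis. Payload 4.2 kg.
Tool frame: the origin (TCP) lies between the finger pads; the fingertips stand 19 mm ahead of it and the grasp point (between the pads) is the TCP; z points along the fingers, y is the line along which they close (so a half turn about z gives the same grasp; the last joint's range is limited). The gripper opens to 87 mm and grips with 3 to 60 N. Pads are 19 mm wide; open, the fingers measure 117 mm over their backs; the gripper's body (75 mm by 190 mm) begins 51 mm behind the grasp point.
Start: joints at [-51.646, 22.042, 0.453, 0, -68.411, -14.817], TCP at [0.25, -0.573, 0.242] pointing down, gripper open.
Joint ranges: [-179.83, 179.83], [-69.29, 118.12], [-61.27, 80.66], [-181.25, 117.63], [-171.15, -9.14], [-177.46, 177.46]. Speed limits (degrees/s): [159.86, 159.86, 180, 180, 180, 180].

INTERFACE

Orientations are given as a 3x3 rotation matrix whose columns are the frame's x, y, z axes.
In Python, from station import r gives the robot as it stands.
- The arm moves only by the tool drive_tool, never from a script. Its argument "steps" is one flat list of numbers, 7 for each row, row after row: the turn, a rotation vector about the tool's x, y, z in rad, then the shift along the tool's x, y, z in m, then the opening, from 0 (shut) to 1 (fully open). A call has 1 to 10 rows; each row shifts and turns the commanded pose from where the row before left it, along the tool's axes as they then stand; what a row does not reach is not made up. A row lasts 1/12 s, in which the tool goes at most 41.7 mm and 7.16 degrees, less where a joint would pass 70% of its speed; a pose out of reach is approached as far as the arm can. A call is refused whole if a number of a shift passes 0.0417 or a number of a turn 0.125, either way. A call with a gripper value outside its range is refused whole. The fingers move at their own pace and stop on an object; the grip force is fixed at half the most. Time passes only in rows, so rows that do not move let the fingers close. It gives the time, the measured TCP pose, the force, the opening and the grip force at its end, in the units of the state.
- r.sense(): the state, without advancing time (a new reading comes with each control period).
- r.capture(name): name is "scene" or "top" or "wrist"; returns the picture (384x512x3 uint8, blue, green, red); there is no depth.
- r.camera_params(name): a dict with "camera_matrix" (3x3 intrinsics, pixels), "k1" (the pictures are not rectified: a ray, as slopes to the right and down, at radius r is drawn at 1 + k1 r^2 times it, then the intrinsics apply), "extrinsics" (4x4, takes a point from world to camera coordinates). Camera axes: x right, y down, z forward; pixel columns grow to the right and rows downward; lengths in m; the calibration is good to about 2 mm. A picture is of the moment at which its call begins: read the wrist's pose just before it. camera_params takes no time and is no camera call; for the wrist camera it gives the pose at the moment of the call.
- r.finish_job(): hands the job in; it is judged then, once.
The state is a dict: "time_s": time; "joints": joint angles; "joint_velocities": joint speeds; "effort": joint torques, N m; "tcp_pos": TCP position; "ee_rot": TCP orientation; "wrist_force": force on the tool from outside, world axes, zero at the start; "moment": the same for the moment, N m; "gripper_width": opening from 0.0 (shut) to 1.0 (fully open); "gripper_force": force on a finger pad.
Only numpy, scipy, OpenCV 4.12 (cv2) and the standard library are available. Lean on these libraries where they do the work, as an engineer would, in place of code of your own. Each camera call takes 0.05 s, during which the arm holds its last target. There are 200 camera calls.

TASK

Put whichever of the black comb, blue ear plug case, hair dryer nozzle and round aluminium tin are lying on the counter down inside the sanitiser's basin, then swing its lid over the basin as far as it goes and screw the lid down clockwise by the red bar until it turns snug, without overtightening it. Only then turn the timer dial to the green mark, let go, and leave the mug and other things on the counter where they stand.

Things in the scene. Friction and masses are not known exactly. Their poses are not given: they have to be found in the camera images.
- sanitiser: White countertop UV sanitiser, fixed to the counter; plinth 310 x 310 x 28 mm with a round open aluminium basin, inner radius 109 mm, rim 82 mm above the counter. Origin: on the counter under the middle of the basin; z up. In its frame the lid arm's vertical pivot is at (117, -117) mm and the dial's axis at (125, 115) mm; the dial stands on a box 90 x 90 mm whose top is 95 mm high.
- basin (a point): Centre of the basin's inner floor, 32 mm above the counter; the walls rise 50 mm above it. Axes as the sanitiser's.
- swing (a joint): Swing of the dark steel arm that carries the lid, about a vertical pivot, in rad: 0 = lid fully over the basin, against its stop, where the arm points from the pivot to the middle of the basin; up to 1.95 = swung away anticlockwise seen from above. Starts near 1.8. Closing is clockwise seen from above. Stiff by 0.15 N m; it stays where left. The lid hangs 165 mm from the pivot, 9 mm above the rim at first; the lid disc has a radius of 113 mm.
- swing_peg (a point): Orange upright round peg on the arm, 20 mm in diameter, 55 mm from the pivot, for swinging the arm by. The point is on its axis, 42 mm above the arm's underside (148 mm above the counter); the peg's top is 18 mm higher and it stands 44 mm free above the arm.
- lid (a joint): Turn of the screw lid relative to the arm, rad, growing clockwise from above (tightening): starts at 0 to 0.4 (loose), sinks 3 mm per rad, and lands on its seal at 2.4, where it stops. Drag 0.15 N m. It is turned by the red bar and stays where left.
- squeeze (a joint): How far the red bar has been turned on after the lid landed on its seal, rad: 0 until then. The torque needed jumps from 0.15 to 0.3 N m and then rises by 1 N m per rad (0.5 at 0.2). Snug is 0.1 to 0.4; at 0.2 the bar lies along the arm; beyond 0.55 it is overtightened. Let go, it stays (from beyond 0.3 it springs back to 0.3).
- lid_bar (a point): Middle of the red grip bar on the lid's axis, bar 92 mm long, 16 mm thick, 30 mm tall; the point lies 11 mm below the bar's top and about 156 mm above the counter, sinking with the lid. The bar's underside is 19 mm below the point and clears the arm by 15 mm at first. The frame turns with the lid; the bar's long direction is 2.6 rad anticlockwise of the frame's x axis.
- dial (a joint): Turn of the black timer dial on top of the sanitiser, in rad, growing clockwise seen from above, 0 to 5. At 0 its white pointer points along the sanitiser's -x; black ticks every 0.5 rad; the broad green mark is at 2.0. Starts at 0 to 0.6. Drag 0.04 N m; it stays where left.
- dial_grip (a point): On the dial's axis, 11 mm below the top of its grip bar, 123 mm above the counter. The bar is 48 mm long, 14 mm thick, 32 mm tall, along the frame's x axis; the pointer end is at -x. The frame turns with the dial.
- comb: Black plastic comb, flat, 120 (x) x 31 (y) x 10 mm; origin at the middle of its underside. May be absent.
- case: Blue silicone ear plug case, 68 (x) x 42 (y) x 26 mm, rounded; origin at the middle of its underside. May be absent.
- nozzle: Black plastic hair dryer nozzle lying down, 68 mm long: a round collar 44 mm in diameter with its axis along x, from x = -34 to -2 mm, and a flat mouth 62 mm wide (y) and 16 mm thick from x = -2 to 34 mm. Origin at the middle of its underside, under the 22 mm high collar axis. May be absent.
- tin: Round aluminium tin with a lid that stays on, 62 mm in diameter, 28 mm high; origin at the middle of its underside. May be absent.
- mug: White ceramic mug, 80 mm across and 90 mm high, handle at +y; origin at the middle of its underside. Leave it alone.
- lotion: Orange lotion bottle standing among the things, 48 mm in diameter, 130 mm high; origin underneath. Leave it alone.
- spray: Green spray can, 50 mm in diameter, 150 mm high; origin underneath. Leave it alone.
- cream: Amber cream jar, 66 mm in diameter, 55 mm high; origin underneath. Leave it alone.
- hairbrush: Wooden hairbrush 183 mm long lying bristles up, 40 mm high; origin underneath, near its middle. Leave it alone.
There are look-alikes about, which are no part of the job. What is shaped like the tin but turquoise or yellow is not meant.

How it is judged:
By the outcome, as a careful person would: the job done as asked, in the order asked, and still so for the second after the job is handed in, with the robot touching nothing.
Of comb, case, nozzle, tin only 3 to 4 are there at a start; the rules pass over those that are not, and their reading is None.
At some moment in a run one of comb, case, nozzle, tin may be knocked a few centimetres aside while the robot is not near it.
Once in a run the grip may slacken for a moment while it holds something.
It also fails if it takes over 210 s, if anything falls off the work surface, if the arm or the gripper's body presses on something with over 40 N, if the wrist force passes 120 N, or if a joint passes its speed limit or range.

## Working session

There is one attempt and no reset: what is moved stays moved. The work goes in short steps, Python scripts to look and compute and a tool call to move; the robot and the scene stay as the last step left them, time stands still between calls to the robot, and variables do not carry over. Pictures are saved under pics/ and viewed, at most 14 in all, crops included, and the job is handed in when it is done.

Besides the shell and the picture viewer there is one more tool, called after "Emit:" as name(argument=value, ...) on one line, values as JSON. drive_tool: Moves the arm, as the interface text tells. Its arguments: {"type":"object","properties":{"steps":{"type":"array"}},"required":["steps"]}

```bash
ls; mkdir -p pics; python3 - <<'E'
from station import r
import cv2,numpy as np
np.set_printoptions(precision=4,suppress=True)
print(r.sense())
for n in("scene","top"):
    p=r.camera_params(n);print(n,p)
    cv2.imwrite(f"pics/{n}0.png",cv2.resize(r.capture(n),(800,600),interpolation=cv2.INTER_CUBIC))
E
```

```text
pics
{'time_s': 0.0, 'joints': array([-51.6464,  22.0924,   0.3803,  -0.0299, -68.4106, -14.8164]), 'joint_velocities': array([-0.0056, -0.0539,  0.0409, -0.0683,  0.02  ,  0.0451]), 'effort': array([  0.0003, -39.0668,  18.7402,   4.2195,   0.011 ,  -0.0002]), 'tcp_pos': array([ 0.2494, -0.5725,  0.2404]), 'ee_rot': array([[-0.9169, -0.3992, -0.0009],
       [-0.3992,  0.9169,  0.002 ],
       [ 0.0001,  0.0022, -1.    ]]), 'wrist_force': array([ 0.7644, -0.1851, -0.2687]), 'moment': array([ 0.011 , -0.007 , -0.0403]), 'gripper_force': 0.0, 'gripper_width': 1.001272833337721}
scene {'camera_matrix': array([[346.7739,   0.    , 260.4302],
       [  0.    , 346.7739, 188.8985],
       [  0.    ,   0.    ,   1.    ]]), 'k1': -0.023268665378948655, 'extrinsics': array([[-0.1897,  0.9818,  0.0094, -0.04  ],
       [ 0.8512,  0.1692, -0.4969, -0.4153],
       [-0.4894, -0.0862, -0.8678,  1.2819],
       [ 0.    ,  0.    ,  0.    ,  1.    ]])}
top {'camera_matrix': array([[425.6684,   0.    , 262.1932],
       [  0.    , 425.6684, 197.8383],
       [  0.    ,   0.    ,   1.    ]]), 'k1': 0.03283057553217813, 'extrinsics': array([[-0.0276, -0.9994, -0.0186,  0.1733],
       [-0.9832,  0.0305, -0.1798,  0.5421],
       [ 0.1803,  0.0133, -0.9835,  1.2433],
       [ 0.    ,  0.    ,  0.    ,  1.    ]])}
```

View pics/scene0.png

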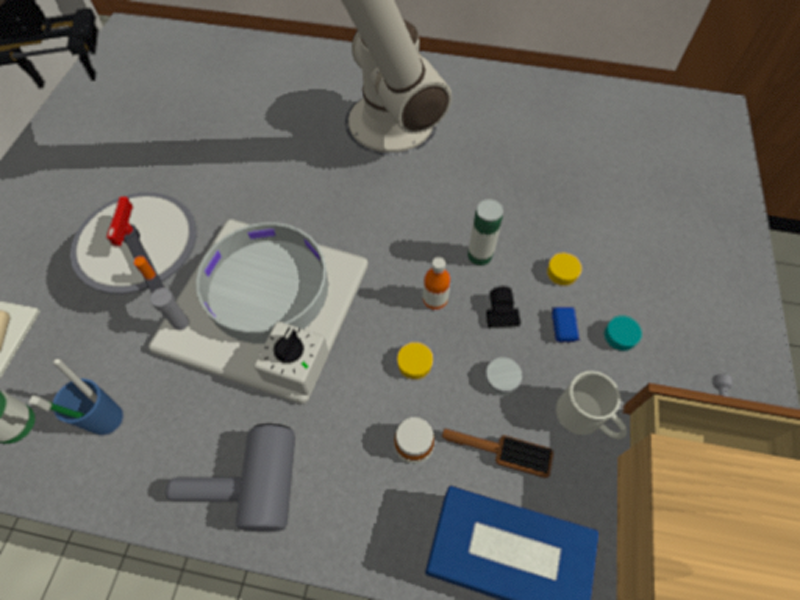

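View pics/top0.png

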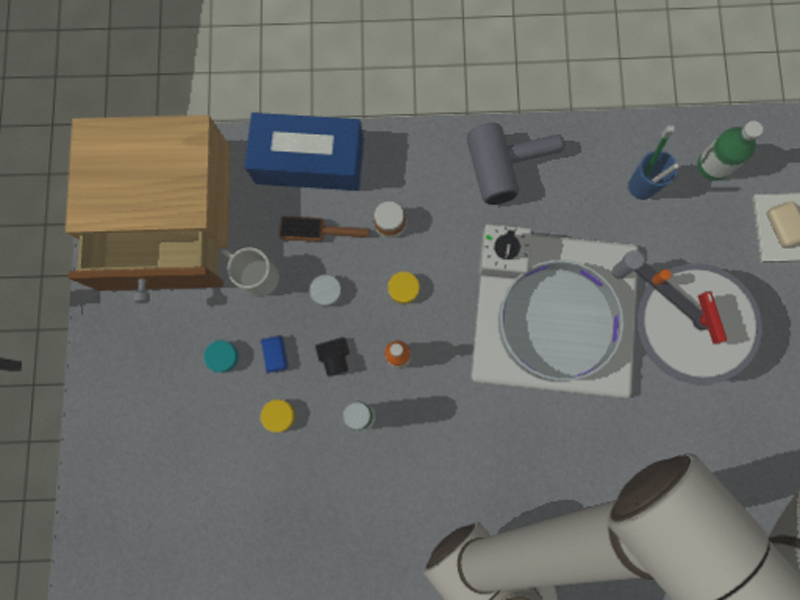

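The tin candidates in the top view (800 px scale) are:
- aluminium, (325,290)
- yellow, (403,287) and (277,416)
- turquoise, (221,355)
- white cream lid, (389,217)
- spray cap, (357,415)

I choose the aluminium one at (325,290), which is at (504,375) in the scene view.

The case is blue, at (273,353); the book and cup are also blue. The nozzle is black, at (333,356); the hairbrush and grey dryer could be taken for it. There is no comb in sight.

```bash
cat > h.py <<'E'
from station import r
import cv2,numpy as np
np.set_printoptions(precision=4,suppress=True)
def ray(p,u,v):
    K=p["camera_matrix"];E=p["extrinsics"]
    d=cv2.undistortPoints(np.array([[[u,v]]],float),K,np.array([p["k1"],0,0,0]))[0,0]
    R=E[:3,:3];return -R.T@E[:3,3],R.T@np.array([d[0],d[1],1])
def plane(p,u,v,z):
    c,d=ray(p,u,v);return c+d*(z-c[2])/d[2]
def proj(p,X):
    c=p["extrinsics"]@np.append(X,1);s=c[:2]/c[2];s=s*(1+p["k1"]*(s@s))
    return p["camera_matrix"][:2,:2]@s+p["camera_matrix"][:2,2]
def tri(a,b):
    (c1,d1),(c2,d2)=a,b
    t=np.linalg.lstsq(np.c_[d1,-d2],c2-c1,rcond=None)[0]
    x,y=c1+t[0]*d1,c2+t[1]*d2;return (x+y)/2,np.linalg.norm(x-y)
def blobs(m,amin=20):
    cs,_=cv2.findContours(m.astype(np.uint8),cv2.RETR_EXTERNAL,cv2.CHAIN_APPROX_NONE)
    return sorted([c for c in cs if cv2.contourArea(c)>=amin],key=cv2.contourArea,reverse=True)
def cen(c):
    M=cv2.moments(c);return np.array([M["m10"],M["m01"]])/M["m00"]
def hsv(im):
    h=cv2.cvtColor(im,cv2.COLOR_BGR2HSV).astype(int);return h[...,0],h[...,1],h[...,2]
E
cat > m1.py <<'E'
from h import *
for n,z0 in(("top",0),("scene",0)):
    im=r.capture(n);p=r.camera_params(n);H,S,V=hsv(im)
    M={"blue":(abs(H-115)<10)&(S>150)&(V>60),"red":((H<4)|(H>176))&(S>180)&(V>90),"orange":(H>4)&(H<14)&(S>190)&(V>110),"dark":(V<45),"yellow":(abs(H-25)<5)&(S>180),"green":(abs(H-65)<12)&(S>150)&(V>100)}
    for k,m in M.items():
        for c in blobs(m,6)[:6]:
            u,v=cen(c);print(n,k,cv2.contourArea(c),(round(u,1),round(v,1)),"z.013",plane(p,u,v,.02)[:2],"z.15",plane(p,u,v,.15)[:2],cv2.minAreaRect(c)[1:])
E
python3 m1.py
```

```text
top blue 751.5 (np.float64(192.3), np.float64(100.1)) z.013 [0.8827 0.3761] z.15 [0.826  0.3526] ((68.82465362548828, 34.69731521606445), 4.085616588592529)
top blue 221.5 (np.float64(175.0), np.float64(226.4)) z.013 [0.4714 0.4289] z.15 [0.4557 0.4001] ((20.54987335205078, 12.329923629760742), 80.53767395019531)
top blue 6.5 (np.float64(179.1), np.float64(78.7)) z.013 [0.9582 0.4195] z.15 [0.8939 0.3917] ((4.6081767082214355, 7.761139392852783), 75.96376037597656)
top red 24.0 (np.float64(456.3), np.float64(200.5)) z.013 [ 0.5257 -0.4365] z.15 [ 0.5046 -0.379 ] ((15.449432373046875, 4.213481426239014), 69.44395446777344)
top red 6.0 (np.float64(461.4), np.float64(215.3)) z.013 [ 0.4797 -0.4466] z.15 [ 0.4632 -0.3881] ((3.5777084827423096, 3.130495071411133), 63.43495178222656)
top orange 20.0 (np.float64(249.9), np.float64(228.9)) z.013 [0.4569 0.1981] z.15 [0.4426 0.1923] ((11.094003677368164, 4.437601089477539), 56.3099365234375)
top orange 15.5 (np.float64(425.2), np.float64(175.5)) z.013 [ 0.6076 -0.3504] z.15 [ 0.5783 -0.3014] ((4.242640495300293, 4.949747085571289), 45.0)
top 
[... 2473 characters left out ...]
t64(184.2), np.float64(223.0)) z.013 [ 0.6222 -0.0556] z.15 [ 0.6736 -0.0152] ((16.124515533447266, 17.861000061035156), 60.2551155090332)
scene dark 173.0 (np.float64(13.1), np.float64(40.6)) z.013 [ 0.0011 -0.9536] z.15 [ 0.1437 -0.7815] ((33.61371994018555, 15.4348726272583), 30.963754653930664)
scene dark 152.0 (np.float64(501.5), np.float64(143.1)) z.013 [0.1515 0.8693] z.15 [0.272  0.7741] ((21.53626823425293, 8.877545356750488), 9.462322235107422)
scene yellow 362.0 (np.float64(265.1), np.float64(230.4)) z.013 [0.6003 0.1696] z.15 [0.655 0.177] ((21.0, 22.0), 90.0)
scene yellow 296.0 (np.float64(360.6), np.float64(171.8)) z.013 [0.3548 0.4201] z.15 [0.4455 0.3907] ((19.0, 20.0), 90.0)
```

```bash
cat > m2.py <<'E'
from h import *
T=r.camera_params("top");S=r.camera_params("scene")
k=.64
def t(a,b): return tri(ray(T,*(np.array(a)*k)),ray(S,*(np.array(b)*k)))
for n,a,b in (("dial",(507,245),(288,346)),("pivotcap",(629,262),(163,299)),("peg",(425.2/k,175.5/k),(92.2/k,170.5/k)),("red",(712,317),(120.8,220.8)),("tin",(325,290),(504,375)),("spraytop",(357,415),(488,210))):
    print(n,*t(a,b))
for z in (.082,): 
    # basin rim ellipse extremes, top view
    q=[plane(T,*(np.array(a)*k),z)[:2] for a in ((500,320),(622,320),(561,262),(561,380))]
    print("rim",q)
print("corners",[plane(T,*(np.array(a)*k),.028)[:2] for a in ((473,381),(632,396),(486,228))])
print("wristcam",r.camera_params("wrist")["extrinsics"],r.camera_params("wrist")["camera_matrix"])
s=r.sense();E=r.camera_params("wrist")["extrinsics"];c=-E[:3,:3].T@E[:3,3]
print("cam in tool",s["ee_rot"].T@(c-s["tcp_pos"]),E[:3,:3]@s["ee_rot"])
E
python3 m2.py
```

```text
dial [ 0.6532 -0.0295  0.1086] 0.0010264651354583154
pivotcap [ 0.6129 -0.2556  0.114 ] 0.006082371159847529
peg [ 0.5771 -0.2987  0.148 ] 0.006825008870918011
red [ 0.4976 -0.3751  0.1506] 0.0022373383129445255
tin [0.5972 0.3277 0.0183] 0.001774210326565407
spraytop [0.3441 0.2533 0.1456] 0.00038479551584286127
rim [array([ 0.5151, -0.0128]), array([ 0.5082, -0.2404]), array([ 0.6238, -0.1347]), array([ 0.3993, -0.1193])]
corners [array([0.4058, 0.0389]), array([ 0.3689, -0.2632]), array([ 0.7128, -0.001 ])]
wristcam [[-0.3997  0.9167  0.0016  0.6237]
 [ 0.8853  0.3856  0.2599 -0.03  ]
 [ 0.2376  0.1053 -0.9656  0.3906]
 [ 0.      0.      0.      1.    ]] [[270.1538   0.     257.9713]
 [  0.     270.1538 193.2113]
 [  0.       0.       1.    ]]
cam in tool [ 0.0724  0.0005 -0.1431] [[ 0.0004  1.     -0.0004]
 [-0.9656  0.0003 -0.2599]
 [-0.2599  0.0005  0.9656]]
```

Emit:
drive_tool(steps=[0,0,0,-0.0217,0.0285,-0.004,1,0,0,0,-0.0217,0.0285,-0.004,1,0,0,0,-0.0217,0.0285,-0.004,1,0,0,0,-0.0217,0.0285,-0.004,1,0,0,0,-0.0217,0.0285,-0.004,1,0,0,0,-0.0217,0.0285,-0.004,1,0,0,0,-0.0217,0.0285,-0.004,1,0,0,0,-0.0217,0.0285,-0.004,1,0,0,0,-0.0217,0.0285,-0.004,1])

```text
time_s: 0.95
tcp_pos: [0.326, -0.2582, 0.2777]
ee_rot: [[-0.917, -0.399, 0.0], [-0.399, 0.917, 0.0], [-0.0, -0.0, -1.0]]
wrist_force: [-0.2, 0.2, -0.3]
gripper_width: 0.997
gripper_force: 0.0
```

Emit:
drive_tool(steps=[0,0,0,-0.0217,0.0285,0,1,0,0,0,-0.0217,0.0285,0,1,0,0,0,-0.0217,0.0285,0,1,0,0,0,-0.0217,0.0285,0,1,0,0,0,-0.0217,0.0285,0,1,0,0,0,-0.0217,0.0285,0,1,0,0,0,-0.0217,0.0285,0,1,0,0,0,-0.0217,0.0285,0,1,0,0,0,-0.0217,0.0285,0,1])

```text
time_s: 1.7
tcp_pos: [0.4026, 0.0552, 0.2778]
ee_rot: [[-0.917, -0.4, 0.001], [-0.4, 0.917, 0.0], [-0.001, 0.0, -1.0]]
wrist_force: [0.7, -0.8, 0.2]
gripper_width: 0.998
gripper_force: 0.0
```

Emit:
drive_tool(steps=[0,0,0,-0.0217,0.0285,0,1,0,0,0,-0.0217,0.0285,0,1,0,0,0,-0.0217,0.0285,0,1,0,0,0,-0.0217,0.0285,0,1,0,0,0,-0.0217,0.0285,0,1,0,0,0,-0.0217,0.0285,0,1,0,0,0.1,-0.0217,0.0285,0,1,0,0,0.1,-0.0217,0.0285,0,1,0,0,0.1,0,0,0,1,0,0,0.1,0,0,0,1])

```text
time_s: 2.53
tcp_pos: [0.4745, 0.3325, 0.276]
ee_rot: [[-1.0, -0.008, -0.002], [-0.008, 1.0, -0.002], [0.002, -0.002, -1.0]]
wrist_force: [-0.9, -1.4, -0.2]
gripper_width: 0.997
gripper_force: 0.0
```

```bash
cat > m3.py <<'E'
from h import *
p=r.camera_params("wrist");im=r.capture("wrist");H,S,V=hsv(im)
cv2.imwrite("pics/w1.png",cv2.resize(im,(800,600),interpolation=cv2.INTER_CUBIC))
for k,m,z in (("blue",(abs(H-115)<10)&(S>150)&(V>50),.02),("dark",V<50,.03)):
    for c in blobs(m,150)[:4]:
        u,v=cen(c);b=cv2.boxPoints(cv2.minAreaRect(c))
        print(k,u,v,cv2.contourArea(c),plane(p,u,v,z),"box",[plane(p,*q,z)[:2] for q in b])
for n,X in (("tin",(.597,.328,.028)),("case",(.474,.428,.02)),("nozzle",(.468,.31,.02))): print(n,proj(p,X)/.64)
E
python3 m3.py
```

```text
blue 322.6801990978379 167.40939492922692 1071.5 [0.4683 0.4285 0.02  ] box [array([0.4391, 0.4006]), array([0.4332, 0.4416]), array([0.4981, 0.4558]), array([0.5045, 0.4132])]
dark 193.64102943219035 332.8682473755662 37198.5 [0.7564 0.2235 0.03  ] box [array([ 0.8649, -0.1304]), array([ 0.5983, -0.0698]), array([0.5913, 0.7273]), array([0.856 , 0.7907])]
dark 446.69934058478043 259.43074019888473 7860.5 [0.6123 0.6322 0.03  ] box [array([0.5533, 0.4539]), array([0.5439, 0.7155]), array([0.6671, 0.7482]), array([0.679 , 0.4671])]
dark 446.2422289839508 371.8497703001014 2793.5 [0.8339 0.6716 0.03  ] box [array([0.8081, 0.5419]), array([0.8032, 0.7782]), array([0.856 , 0.7907]), array([0.8616, 0.548 ])]
dark 49.107462923308745 231.9547148861924 2101.5 [0.5708 0.0109 0.03  ] box [array([ 0.5914, -0.0685]), array([ 0.5511, -0.0586]), array([0.5521, 0.1203]), array([0.5928, 0.1148])]
tin [397.991  387.7781]
case [503.2295 267.432 ]
nozzle [379.9025 260.2199]
```

View pics/w1.png

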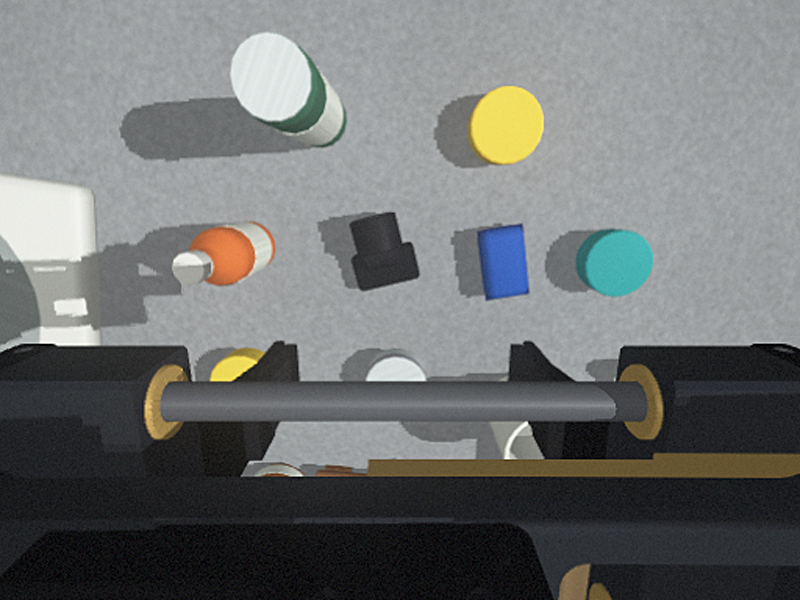

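The wrist view shows the case at (503,262), the nozzle at (383,250) with its collar towards the robot, and the aluminium tin at (397,380). The yellow and turquoise look-alikes and the bottles are to be avoided.

Emit:
drive_tool(steps=[0,0,0,0.0012,0.032,0,0.75,0,0,0,0.0012,0.032,0,0.75,0,0,0,0.0012,0.032,0,0.75,0,0,-0.036,0,0,0.035,0.75,0,0,-0.036,0,0,0.035,0.75,0,0,-0.036,0,0,0.035,0.75,0,0,-0.036,0,0,0.035,0.75,0,0,-0.036,0,0,0.035,0.75,0,0,0,0,0,0,0.75])

```text
time_s: 3.33
tcp_pos: [0.4663, 0.4223, 0.0948]
ee_rot: [[-0.982, -0.19, -0.01], [-0.19, 0.982, -0.012], [0.012, -0.009, -1.0]]
wrist_force: [-0.1, -0.7, -0.6]
gripper_width: 0.752
gripper_force: 0.0
```

```bash
cat > m4.py <<'E'
from h import *
p=r.camera_params("wrist");im=r.capture("wrist");H,S,V=hsv(im)
s=r.sense();print(s["tcp_pos"])
cv2.imwrite("pics/w2.png",cv2.resize(im,(800,600)))
m=(abs(H-115)<10)&(S>150)&(V>50);m[240:]=0
for c in blobs(m,150)[:2]:
    u,v=cen(c);b=cv2.boxPoints(cv2.minAreaRect(c))
    print("blue",u,v,plane(p,u,v,.026),"box",[plane(p,*q,.026)[:2] for q in b])
E
python3 m4.py
```

```text
[0.4682 0.4242 0.0989]
blue 264.89364679541 207.56064931430168 [0.4613 0.4268 0.026 ] box [array([0.4927, 0.4124]), array([0.4375, 0.4026]), array([0.43  , 0.4409]), array([0.4846, 0.4532])]
```

View pics/w2.png

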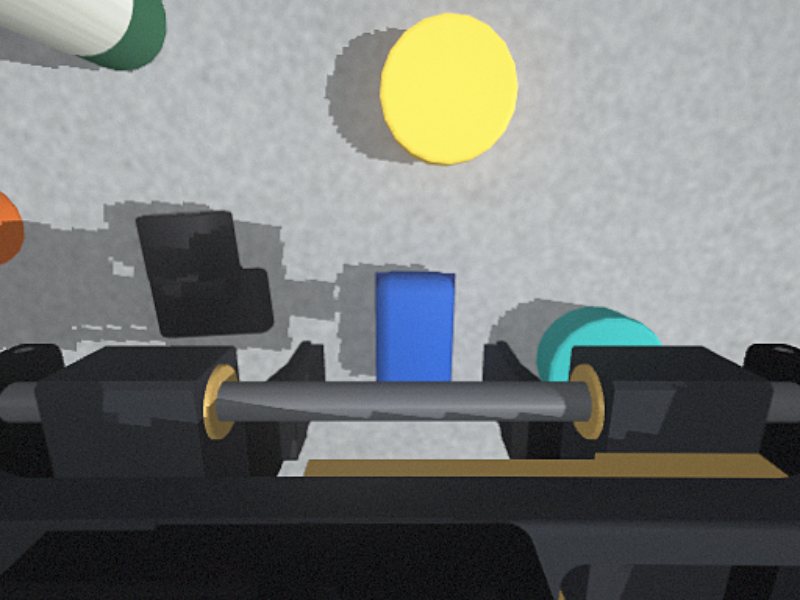

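The case at (415,330) lies between the fingers and in line with them.

Emit:
drive_tool(steps=[0,0,0,0,0.003,0.02,0.68,0,0,0,0,0,0.025,0.68,0,0,0,0,0,0.02,0.68,0,0,0,0,0,0.01,0.68,0,0,0,0,0,0,0.4,0,0,0,0,0,0,0.2,0,0,0,0,0,0,0.2,0,0,0,0,0,0,0.2])

```text
time_s: 4.05
tcp_pos: [0.4701, 0.4306, 0.0299]
ee_rot: [[-0.982, -0.19, 0.003], [-0.19, 0.982, 0.003], [-0.003, 0.002, -1.0]]
wrist_force: [-0.3, -0.6, 2.9]
gripper_width: 0.477
gripper_force: 30.0
```

Emit:
drive_tool(steps=[0,0,0,0,0,-0.03,0.2,0,0,0,0,0,-0.035,0.2,0,0,0,0,0,-0.035,0.2,0,0,0,0,0,-0.035,0.2,0,0,0,0,0,-0.035,0.2,0,0,0,0,0,0,0.2])

```text
time_s: 4.55
tcp_pos: [0.4723, 0.4326, 0.2082]
ee_rot: [[-0.981, -0.191, 0.013], [-0.191, 0.981, 0.013], [-0.015, 0.011, -1.0]]
wrist_force: [0.4, 0.5, 1.1]
gripper_width: 0.477
gripper_force: 30.0
```

```bash
cat > g.py <<'E'
# python3 g.py x y z yaw : shift in present tool axes, and turn about tool z, to bring the tool x axis to yaw (deg)
import sys
from h import *
s=r.sense();R=s["ee_rot"];x,y,z,a=map(float,sys.argv[1:5])
d=np.array([x,y,z])-s["tcp_pos"];yaw=np.degrees(np.arctan2(R[1,0],R[0,0]))
t=-((a-yaw+180)%360-180)
print("t",s["time_s"],"tcp",s["tcp_pos"],"yaw",yaw,"joints",s["joints"],"w",s["gripper_width"])
print("shift",R.T@d,"len",np.linalg.norm(d),"turn",np.radians(t))
E
python3 g.py .567 -.126 .2 -90
```

```text
t 4.55 tcp [0.4723 0.4326 0.2082] yaw -168.97822578106602 joints [  57.0259   24.3777   -0.8964    0.2101  -63.6984 -136.091 ] w 0.4766896358705948
shift [ 0.014  -0.5665  0.0019] len 0.5666656754367461 turn -1.3784300772630727
```

Emit:
drive_tool(steps=[0,0,0,0.0009,-0.0354,0,0.2,0,0,0,0.0009,-0.0354,0,0.2,0,0,0,0.0009,-0.0354,0,0.2,0,0,0,0.0009,-0.0354,0,0.2,0,0,0,0.0009,-0.0354,0,0.2,0,0,0,0.0009,-0.0354,0,0.2,0,0,0,0.0009,-0.0354,0,0.2,0,0,0,0.0009,-0.0354,0,0.2,0,0,0,0.0009,-0.0354,0,0.2,0,0,0,0.0009,-0.0354,0,0.2])

```text
time_s: 5.38
tcp_pos: [0.5276, 0.0787, 0.1987]
ee_rot: [[-0.982, -0.19, 0.002], [-0.19, 0.982, 0.001], [-0.002, 0.001, -1.0]]
wrist_force: [1.3, -0.3, -0.7]
gripper_width: 0.481
gripper_force: 30.0
```

Emit:
drive_tool(steps=[0,0,0,0.0009,-0.0354,0,0.2,0,0,0,0.0009,-0.0354,0,0.2,0,0,0,0.0009,-0.0354,0,0.2,0,0,0,0.0009,-0.0354,0,0.2,0,0,0,0.0009,-0.0354,0,0.2,0,0,0,0.0009,-0.0354,0,0.2,0,0,0,0,0,0,0.2])

```text
time_s: 5.97
tcp_pos: [0.563, -0.1342, 0.1983]
ee_rot: [[-0.983, -0.184, 0.002], [-0.184, 0.983, -0.001], [-0.002, -0.002, -1.0]]
wrist_force: [0.5, 0.4, 0.0]
gripper_width: 0.482
gripper_force: 30.0
```

Emit:
drive_tool(steps=[0,0,-0.115,0,0,0,0.2,0,0,-0.115,0,0,0,0.2,0,0,-0.115,0,0,0,0.2,0,0,-0.115,0,0,0,0.2,0,0,-0.115,0,0,0,0.2,0,0,-0.115,0,0,0,0.2,0,0,-0.115,0,0,0,0.2,0,0,-0.115,0,0,0,0.2,0,0,-0.115,0,0,0,0.2,0,0,-0.115,0,0,0,0.2])

```text
time_s: 6.8
tcp_pos: [0.5625, -0.1291, 0.1984]
ee_rot: [[-0.222, -0.975, 0.002], [-0.975, 0.222, 0.0], [-0.001, -0.002, -1.0]]
wrist_force: [0.7, 0.4, -1.2]
gripper_width: 0.479
gripper_force: 30.0
```

Emit:
drive_tool(steps=[0,0,-0.115,0,0,0,0.2,0,0,-0.115,0,0,0,0.2,0,0,0,0,0,0,0.2,0,0,0,0,0,0,0.2])

```text
time_s: 7.13
tcp_pos: [0.5625, -0.1291, 0.1982]
ee_rot: [[-0.003, -1.0, 0.001], [-1.0, 0.003, 0.0], [-0.0, -0.001, -1.0]]
wrist_force: [-0.8, -0.2, 0.1]
gripper_width: 0.48
gripper_force: 30.0
```

```bash
python3 g.py .567 -.126 .062 -90; python3 - <<'E'
from h import *
cv2.imwrite("pics/t2.png",cv2.resize(r.capture("top")[100:292,256:512],(800,600),interpolation=cv2.INTER_CUBIC))
E
```

```text
t 7.1333 tcp [ 0.5625 -0.1291  0.1982] yaw -90.16008189918601 joints [  3.1459  19.3529 -10.1761  -0.0043 -60.4042  -3.3039] w 0.47952748043114657
shift [-0.0031 -0.0044  0.1362] len 0.1363292598890127 turn -0.002793956213641769
```

View pics/t2.png

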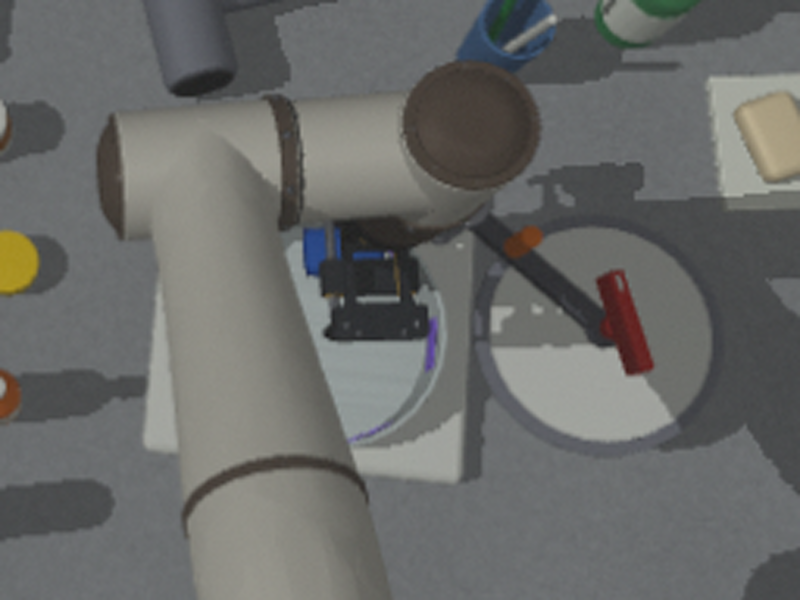

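Emit:
drive_tool(steps=[0,0,0,-0.003,-0.004,0.03,0.2,0,0,0,0,0,0.035,0.2,0,0,0,0,0,0.035,0.2,0,0,0,0,0,0.025,0.2,0,0,0,0,0,0.01,0.2,0,0,0,0,0,0,0.2,0,0,0,0,0,0,0.2])

```text
time_s: 7.77
tcp_pos: [0.567, -0.1263, 0.063]
ee_rot: [[-0.001, -1.0, 0.001], [-1.0, 0.001, -0.0], [0.0, -0.001, -1.0]]
wrist_force: [-0.7, -0.1, 0.1]
gripper_width: 0.478
gripper_force: 30.0
```

Emit:
drive_tool(steps=[0,0,0,0,0,0,0.6,0,0,0,0,0,0,0.6,0,0,0,0,0,0,0.6,0,0,0,0,0,-0.03,0.6,0,0,0,0,0,-0.035,0.6,0,0,0,0,0,-0.035,0.6,0,0,0,0,0,-0.035,0.8,0,0,0.12,0,0,0,0.8,0,0,0.12,0,0,0,0.8,0,0,0.12,0,0,0,0.8])

```text
time_s: 8.6
tcp_pos: [0.5667, -0.1262, 0.1991]
ee_rot: [[-0.358, -0.934, 0.003], [-0.934, 0.358, 0.0], [-0.001, -0.003, -1.0]]
wrist_force: [-0.4, 0.5, 0.0]
gripper_width: 0.772
gripper_force: 0.0
```

Emit:
drive_tool(steps=[0,0,0.122,0,0,0,0.8,0,0,0.122,0,0,0,0.8,0,0,0.122,0,0,0,0.8,0,0,0.122,0,0,0,0.8,0,0,0.122,0,0,0,0.8,0,0,0.122,0,0,0,0.8,0,0,0.122,0,0,0,0.8,0,0,0.122,0,0,0,0.8,0,0,0,0,0,0,0.8])

```text
time_s: 9.35
tcp_pos: [0.5664, -0.1263, 0.1979]
ee_rot: [[-0.973, -0.23, 0.001], [-0.23, 0.973, 0.0], [-0.001, -0.0, -1.0]]
wrist_force: [0.0, -0.1, -0.2]
gripper_width: 0.8
gripper_force: 0.0
```

```bash
python3 g.py .51 .31 .21 -167; python3 - <<'E'
from h import *
p=r.camera_params("top");im=r.capture("top");H,S,V=hsv(im)
for c in blobs(V<45,150)[:6]: u,v=cen(c);print("dark",plane(p,u,v,.02)[:2])
for c in blobs((abs(H-115)<10)&(S>150)&(V>40),30)[:6]: u,v=cen(c);print("blue",plane(p,u,v,.058),cv2.contourArea(c))
E
```

```text
t 9.35 tcp [ 0.5664 -0.1263  0.1979] yaw -166.68903791735448 joints [  3.4091  19.6834  -9.7222  -0.0047 -60.5592 -80.0959] w 0.7998746309732333
shift [-0.0456  0.4376 -0.0121] len 0.44011864071408013 turn 0.005427312191022992
dark [ 0.6154 -0.2477]
dark [0.4677 0.31  ]
dark [0.73   0.3772]
blue [0.8595 0.3676 0.058 ] 698.5
blue [ 0.5543 -0.1376  0.058 ] 42.0
```

Emit:
drive_tool(steps=[0,0,0,-0.0035,0.0336,-0.001,0.8,0,0,0,-0.0035,0.0336,-0.001,0.8,0,0,0,-0.0035,0.0336,-0.001,0.8,0,0,0,-0.0035,0.0336,-0.001,0.8,0,0,0,-0.0035,0.0336,-0.001,0.8,0,0,0,-0.0035,0.0336,-0.001,0.8,0,0,0,-0.0035,0.0336,-0.001,0.8,0,0,0,-0.0035,0.0336,-0.001,0.8,0,0,0,-0.0035,0.0336,-0.001,0.8,0,0,0,-0.0035,0.0336,-0.001,0.8])

```text
time_s: 10.23
tcp_pos: [0.5219, 0.2103, 0.208]
ee_rot: [[-0.972, -0.236, 0.001], [-0.236, 0.972, 0.0], [-0.001, 0.0, -1.0]]
wrist_force: [0.0, -0.2, 0.3]
gripper_width: 0.796
gripper_force: 0.0
```

Emit:
drive_tool(steps=[0,0,0,-0.0035,0.0336,0,0.8,0,0,0,-0.0035,0.0336,0,0.8,0,0,0,-0.0035,0.0336,0,0.8,0,0,0,0,0,0,0.8,0,0,0,0,0,0,0.8])

```text
time_s: 10.65
tcp_pos: [0.5086, 0.3107, 0.2073]
ee_rot: [[-0.971, -0.238, -0.0], [-0.238, 0.971, -0.0], [0.0, -0.0, -1.0]]
wrist_force: [0.9, 0.0, -0.6]
gripper_width: 0.799
gripper_force: 0.0
```

```bash
cat > m5.py <<'E'
from h import *
p=r.camera_params("wrist");im=r.capture("wrist")
m=cv2.morphologyEx((im.max(2)<50).astype(np.uint8),cv2.MORPH_CLOSE,np.ones((3,3)))
m[218:]=0
cv2.imwrite("pics/w3.png",cv2.resize(np.hstack([im[:260],cv2.cvtColor(m[:260]*255,cv2.COLOR_GRAY2BGR)]),(800,203)))
for c in blobs(m,300)[:3]:
    u,v=cen(c);rc=cv2.minAreaRect(c);b=cv2.boxPoints(rc)
    print(u,v,cv2.contourArea(c),plane(p,u,v,.02)[:2],rc,"box",[plane(p,*q,.02)[:2] for q in b])
E
python3 m5.py;python3 g.py .45 .30 .1 -167
```

```text
t 10.7 tcp [0.5087 0.3094 0.2074] yaw -166.36402132323147 joints [  46.875    20.6695   -6.7615   -0.0007  -62.6027 -123.2387] w 0.8000525343538655
shift [0.0593 0.0047 0.1074] len 0.12274076853348939 turn 0.011099921882087633
```

View pics/w3.png

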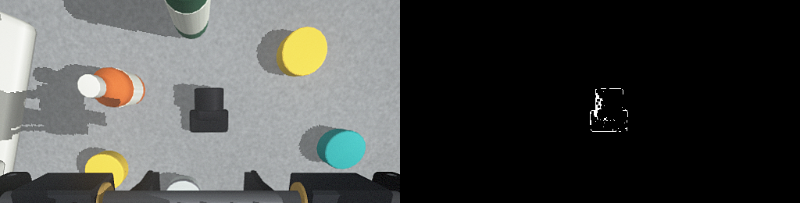

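The nozzle is already in line with the tool, with its collar at (209,100) in this strip and its mouth at (209,121).

```bash
python3 - <<'E'
from h import *
p=r.camera_params("wrist");im=r.capture("wrist")
g=im.max(2)
m=(g<85).astype(np.uint8);m[:105]=0;m[180:]=0;m[:,:235]=0;m[:,300:]=0
# row widths
c=blobs(m,200)[0];x,y,w,h=cv2.boundingRect(c);print(x,y,w,h)
R=r.sense()["ee_rot"];T=r.sense()["tcp_pos"]
for v in (y+3,y+8,y+14,y+20,y+30,y+40,y+h-3):
    xs=np.flatnonzero(m[v]);print(v,xs.min(),xs.max(),"z.022 tool",[(R.T@(plane(p,u,v,.026)-T))[:2] for u in(xs.min(),xs.max()+1)])
E
```

```text
243 113 50 57
116 250 286 z.022 tool [array([ 0.0774, -0.0082]), array([0.0775, 0.0345])]
121 250 286 z.022 tool [array([ 0.0718, -0.0082]), array([0.0719, 0.0347])]
127 250 286 z.022 tool [array([ 0.0651, -0.0083]), array([0.0651, 0.0349])]
133 250 286 z.022 tool [array([ 0.0582, -0.0083]), array([0.0583, 0.0351])]
143 244 292 z.022 tool [array([ 0.0467, -0.0155]), array([0.0468, 0.0425])]
153 244 292 z.022 tool [array([ 0.0349, -0.0156]), array([0.035, 0.043])]
167 245 291 z.022 tool [array([ 0.018 , -0.0146]), array([0.0181, 0.0423])]
```

Emit:
drive_tool(steps=[0,0,-0.12,0,0,0,1,0,0,-0.12,0,0,0,1,0,0,-0.12,0,0,0,1,0,0,-0.12,0,0,0,1,0,0,-0.12,0,0,0,1,0,0,-0.12,0,0,0,1,0,0,-0.12,0,0,0,1,0,0,-0.12,0,0,0,1,0,0,-0.12,0,0,0,1,0,0,-0.12,0,0,0,1])

```text
time_s: 11.58
tcp_pos: [0.5094, 0.3074, 0.2078]
ee_rot: [[-0.131, -0.991, 0.0], [-0.991, 0.131, -0.0], [0.0, -0.0, -1.0]]
wrist_force: [-0.3, 0.3, 0.8]
gripper_width: 0.998
gripper_force: 0.0
```

Emit:
drive_tool(steps=[0,0,-0.123,0,0,0,1,0,0,-0.123,0,0,0,1,0,0,-0.123,0,0,0,1,0,0,0,0,0,0,1,0,0,0,0,0,0,1])

```text
time_s: 12.0
tcp_pos: [0.5093, 0.3079, 0.2078]
ee_rot: [[0.227, -0.974, 0.0], [-0.974, -0.227, 0.0], [-0.0, -0.0, -1.0]]
wrist_force: [0.6, -0.6, -0.2]
gripper_width: 0.996
gripper_force: 0.0
```

```bash
python3 g.py .4628 .312 .1 -76.4; python3 - <<'E'
from h import *
p=r.camera_params("top");im=r.capture("top");H,S,V=hsv(im)
for c in blobs(V<45,60)[:8]:
    u,v=cen(c);print("dark",plane(p,u,v,.03)[:2],cv2.contourArea(c))
# spray cap and lotion top from both views
E
```

```text
t 12.0 tcp [0.5093 0.3079 0.2078] yaw -76.88581664532663 joints [ 46.7261  20.6062  -6.7934  -0.0027 -62.5959 -33.6107] w 0.9963169947594127
shift [-0.0146  0.0444  0.1078] len 0.11747042030131855 turn -0.008479100021943079
dark [0.7268 0.3754] 226.0
dark [ 0.6758 -0.0409] 114.5
dark [0.4592 0.2951] 86.0
dark [ 0.7751 -0.0344] 67.5
```

Emit:
drive_tool(steps=[0,0,-0.008,-0.0073,0.022,0,1,0,0,0,-0.0073,0.022,0,1,0,0,0,0,0,0.03,1,0,0,0,0,0,0.03,1,0,0,0,0,0,0.035,1,0,0,0,0,0,0,1,0,0,0,0,0,0,1])

```text
time_s: 12.63
tcp_pos: [0.4625, 0.3119, 0.1116]
ee_rot: [[0.237, -0.971, -0.002], [-0.971, -0.237, -0.004], [0.003, 0.003, -1.0]]
wrist_force: [1.0, -0.7, 1.0]
gripper_width: 0.995
gripper_force: 0.0
```

```bash
python3 g.py .4628 .312 .024 -76.4; python3 - <<'E'
from h import *
im=r.capture("wrist");p=r.camera_params("wrist")
cv2.imwrite("pics/w4.png",cv2.resize(im,(800,600)))
for d in(-.034,-.002,.034): print(d,proj(p,np.array([.4579,.3108,.022])+d*np.array([.972,.236,0]))/.64)
E
```

```text
t 12.6333 tcp [0.4625 0.3119 0.1116] yaw -76.26231797346063 joints [ 50.6559  23.0658 -18.774    0.0318 -48.4025 -36.9397] w 0.9949510197893302
shift [-0.0003 -0.0006  0.0876] len 0.0875855900632612 turn 0.002403004683930401
-0.034 [469.9313 313.0324]
-0.002 [414.6983 312.8761]
0.034 [352.5684 312.7054]
```

View pics/w4.png

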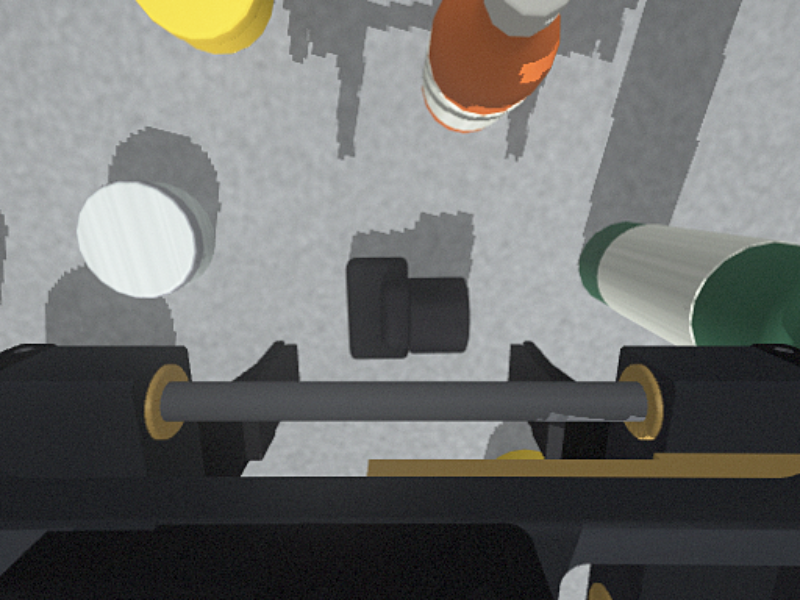

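The nozzle at (352–469, 310) is centred between the fingers as predicted, and the spray can base at x≈580 clears the gripper body narrowly.

Emit:
drive_tool(steps=[0,0,0,0,-0.0015,0.015,1,0,0,0,0,0,0.015,1,0,0,0,0,0,0.015,1,0,0,0,0,0,0.015,1])

```text
time_s: 13.02
tcp_pos: [0.4662, 0.3149, 0.0551]
ee_rot: [[0.238, -0.971, 0.004], [-0.971, -0.238, 0.004], [-0.003, -0.005, -1.0]]
wrist_force: [-0.3, -0.6, -0.4]
gripper_width: 1.007
gripper_force: 0.0
```

Emit:
drive_tool(steps=[0,0,0,0,0,0.014,1,0,0,0,0,0,0.01,1,0,0,0,0,0,0.003,1,0,0,0,0,0,0,1,0,0,0,0,0,0,0.8,0,0,0,0,0,0,0.6,0,0,0,0,0,0,0.6,0,0,0,0,0,0,0.6])

```text
time_s: 13.68
tcp_pos: [0.4644, 0.3135, 0.0262]
ee_rot: [[0.239, -0.971, 0.0], [-0.971, -0.239, 0.001], [-0.0, -0.0, -1.0]]
wrist_force: [-1.6, -0.9, 1.4]
gripper_width: 0.783
gripper_force: 0.5
```

Emit:
drive_tool(steps=[0,0,0,0,0,0,0.4,0,0,0,0,0,0,0.4,0,0,0,0,0,-0.02,0.4,0,0,0,0,0,-0.03,0.4,0,0,0,0,0,-0.035,0.4,0,0,0,0,0,-0.035,0.4,0,0,0,0,0,-0.035,0.4,0,0,0,0,0,-0.035,0.4,0,0,0,0,0,0,0.4])

```text
time_s: 14.43
tcp_pos: [0.4677, 0.3159, 0.2237]
ee_rot: [[0.24, -0.971, 0.012], [-0.971, -0.24, 0.01], [-0.007, -0.014, -1.0]]
wrist_force: [1.3, 1.2, 0.2]
gripper_width: 0.78
gripper_force: 30.0
```

```bash
python3 g.py .457 -.126 .2 -180; python3 - <<'E'
from h import *
im=r.capture("top");cv2.imwrite("pics/t3.png",im[100:292,130:512]);p=r.camera_params("top")
# tin by disc shape: bright grey
H,S,V=hsv(im)
for c in blobs((V>140)&(S<40),150)[:12]:
    u,v=cen(c);print(u,v,cv2.contourArea(c),plane(p,u,v,.028)[:2],cv2.boundingRect(c)[2:])
E
```

```text
t 14.4333 tcp [0.4677 0.3159 0.2237] yaw -76.09744380541963 joints [ 50.581   16.5051 -10.51     0.1992 -62.0868 -36.7731] w 0.7804869134932239
shift [0.4266 0.1168 0.0191] len 0.44268615211665546 turn 1.8134417068338575
143.1499340902326 301.18977760768803 3919.5 [0.2506 0.5192] (112, 136)
445.0933970460469 211.46647842455835 2302.0 [ 0.4919 -0.3959] (71, 68)
208.37996941896023 369.6813455657492 1090.0 [0.0543 0.326 ] (53, 38)
146.89123062015503 223.7066375968992 688.0 [0.4814 0.5136] (37, 40)
412.75351405622484 50.93724899598393 664.0 [ 1.0215 -0.3452] (34, 30)
445.3436181434599 18.317774261603372 632.0 [ 1.1314 -0.4599] (33, 28)
494.0751796572692 145.41182974018795 603.0 [ 0.6941 -0.5658] (30, 44)
148.09828699803424 60.11373209772536 593.5 [1.0227 0.5199] (31, 28)
182.8839235525576 28.128442945474983 593.0 [1.1332 0.4057] (30, 28)
312.55861278303234 23.318715964459727 581.5 [ 1.134  -0.0255] (31, 28)
379.5834104224483 161.50786308973173 540.5 [ 0.6549 -0.2115] (49, 20)
310.5294771968854 359.9822024471635 449.5 [0.0734 0.0319] (53, 28)
```

Emit:
drive_tool(steps=[0,0,0,0.0355,0.0097,0.001,0.4,0,0,0,0.0355,0.0097,0.001,0.4,0,0,0,0.0355,0.0097,0.001,0.4,0,0,0,0.0355,0.0097,0.001,0.4,0,0,0,0.0355,0.0097,0.001,0.4,0,0,0,0.0355,0.0097,0.001,0.4,0,0,0,0.0355,0.0097,0.001,0.4,0,0,0,0.0355,0.0097,0.001,0.4,0,0,0,0.0355,0.0097,0.001,0.4,0,0,0,0.0355,0.0097,0.001,0.4])

```text
time_s: 15.32
tcp_pos: [0.4536, -0.0563, 0.2042]
ee_rot: [[0.239, -0.971, -0.002], [-0.971, -0.239, -0.0], [-0.001, 0.002, -1.0]]
wrist_force: [1.0, -0.3, -1.0]
gripper_width: 0.776
gripper_force: 30.0
```

Emit:
drive_tool(steps=[0,0,0,0.0355,0.0097,0.001,0.4,0,0,0,0.0355,0.0097,0.001,0.4,0,0,0.12,0,0,0,0.4,0,0,0.12,0,0,0,0.4,0,0,0.12,0,0,0,0.4,0,0,0.12,0,0,0,0.4,0,0,0.12,0,0,0,0.4,0,0,0.12,0,0,0,0.4,0,0,0.12,0,0,0,0.4,0,0,0.12,0,0,0,0.4])

```text
time_s: 16.15
tcp_pos: [0.452, -0.1281, 0.2019]
ee_rot: [[-0.663, -0.748, -0.003], [-0.748, 0.663, 0.0], [0.002, 0.002, -1.0]]
wrist_force: [-0.6, -0.2, -0.1]
gripper_width: 0.774
gripper_force: 30.0
```

Emit:
drive_tool(steps=[0,0,0.12,0,0,0,0.4,0,0,0.12,0,0,0,0.4,0,0,0.12,0,0,0,0.4,0,0,0.12,0,0,0,0.4,0,0,0.12,0,0,0,0.4,0,0,0.12,0,0,0,0.4,0,0,0.12,0,0,0,0.4,0,0,0,0,0,0,0.4])

```text
time_s: 16.82
tcp_pos: [0.4521, -0.1281, 0.202]
ee_rot: [[-1.0, -0.009, -0.003], [-0.009, 1.0, 0.0], [0.003, 0.0, -1.0]]
wrist_force: [0.1, -1.0, -0.4]
gripper_width: 0.779
gripper_force: 30.0
```

```bash
python3 g.py .457 -.126 .062 -180; python3 - <<'E'
from h import *
im=r.capture("top")
cv2.imwrite("pics/t4.png",cv2.resize(im[100:292,256:512],(800,600),interpolation=cv2.INTER_CUBIC))
E
```

```text
t 16.8167 tcp [ 0.4521 -0.1281  0.202 ] yaw -179.46470441617697 joints [  4.0424   9.0182 -23.8579  -0.0372 -57.2853 -93.487 ] w 0.7789192322213787
shift [-0.0053  0.002   0.14  ] len 0.14010736309802369 turn 0.009342670409097146
```

View pics/t4.png

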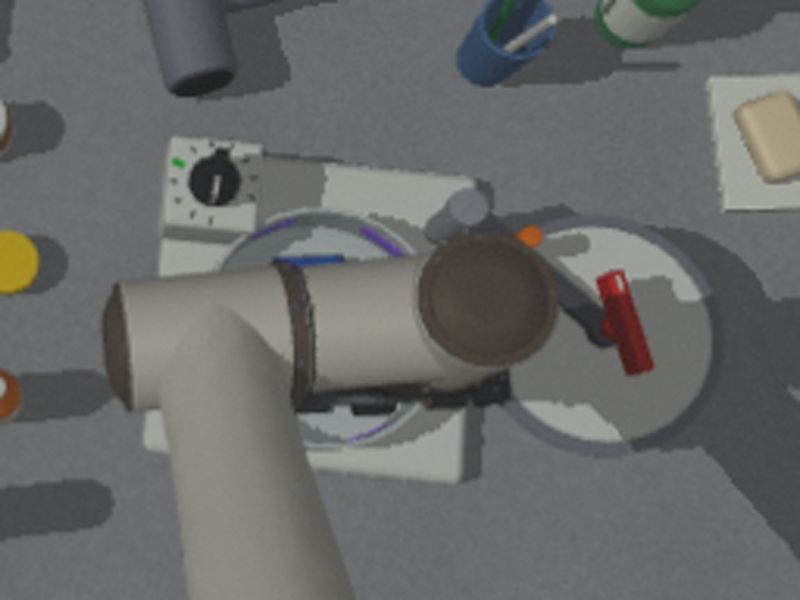

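The blue case is in the basin at (308,262), the dial pointer ends at (216,205) and the green mark is at (178,161).

Emit:
drive_tool(steps=[0,0,0,-0.005,0.002,0.03,0.4,0,0,0,0,0,0.035,0.4,0,0,0,0,0,0.035,0.4,0,0,0,0,0,0.025,0.4,0,0,0,0,0,0.01,0.4,0,0,0,0,0,0.005,0.4,0,0,0,0,0,0,0.4])

```text
time_s: 17.45
tcp_pos: [0.4571, -0.1262, 0.0621]
ee_rot: [[-1.0, -0.014, -0.003], [-0.014, 1.0, -0.0], [0.003, -0.0, -1.0]]
wrist_force: [0.3, -0.6, -0.5]
gripper_width: 0.776
gripper_force: 30.0
```

Emit:
drive_tool(steps=[0,0,0,0,0,0,0.9,0,0,0,0,0,0,0.9,0,0,0,0,0,0,0.9,0,0,0,0,0,-0.02,0.9,0,0,0,0,0,-0.03,0.9,0,0,0,0,0,-0.035,0.9,0,0,0,0,0,-0.035,0.9,0,0,0,0,0,-0.03,0.9,0,0,0,0,0,0,0.9])

```text
time_s: 18.2
tcp_pos: [0.4619, -0.1265, 0.2214]
ee_rot: [[-1.0, -0.014, 0.016], [-0.014, 1.0, -0.001], [-0.016, -0.001, -1.0]]
wrist_force: [0.2, 0.5, 0.1]
gripper_width: 0.897
gripper_force: 0.0
```

```bash
python3 g.py .65 .30 .21 -180; python3 - <<'E'
from h import *
for n in ("scene","top"):
  im=r.capture(n);p=r.camera_params(n);H,S,V=hsv(im)
  u,v=proj(p,(.597,.328,.028));print(n,u,v)
  x,y=int(u),int(v);g=cv2.GaussianBlur(cv2.cvtColor(im,cv2.COLOR_BGR2GRAY)[y-35:y+35,x-35:x+35],(3,3),0)
  for c in blobs(g>150,60): uu,vv=cen(c)+[x-35,y-35];print(cv2.contourArea(c),uu,vv,plane(p,uu,vv,.026))
E
```

```text
t 18.2 tcp [ 0.4619 -0.1265  0.2214] yaw -179.21706867902827 joints [  4.2675   8.2659 -21.7818   0.1631 -59.0351 -93.5681] w 0.8970125686224665
shift [-0.1938  0.4239  0.0139] len 0.46628191841042227 turn 0.013664729367945166
scene 322.9254518716209 238.5918502971414
325.0 313.6753846153846 242.46769230769232 [0.6121 0.3048 0.026 ]
top 207.18157195914443 185.03493273908114
```

Emit:
drive_tool(steps=[0,0,0,-0.0162,0.0353,0.001,0.95,0,0,0,-0.0162,0.0353,0.001,0.95,0,0,0,-0.0162,0.0353,0.001,0.95,0,0,0,-0.0162,0.0353,0.001,0.95,0,0,0,-0.0162,0.0353,0.001,0.95,0,0,0,-0.0162,0.0353,0.001,0.95,0,0,0,-0.0162,0.0353,0.001,0.95,0,0,0,-0.0162,0.0353,0.001,0.95,0,0,0,-0.0162,0.0353,0.001,0.95,0,0,0,-0.0162,0.0353,0.001,0.95])

```text
time_s: 19.13
tcp_pos: [0.6155, 0.2304, 0.2019]
ee_rot: [[-1.0, -0.012, -0.003], [-0.012, 1.0, -0.001], [0.003, -0.001, -1.0]]
wrist_force: [0.3, 0.1, -0.2]
gripper_width: 0.951
gripper_force: 0.0
```

Emit:
drive_tool(steps=[0,0,0,-0.0162,0.0353,0.001,0.95,0,0,0,-0.0162,0.0353,0.001,0.95,0,0,0,0,0,0,0.95,0,0,0,0,0,0,0.95])

```text
time_s: 19.47
tcp_pos: [0.6467, 0.3013, 0.198]
ee_rot: [[-1.0, -0.014, -0.004], [-0.014, 1.0, -0.002], [0.004, -0.002, -1.0]]
wrist_force: [0.7, 0.0, 0.2]
gripper_width: 0.95
gripper_force: 0.0
```

```bash
python3 - <<'E'
from h import *
p=r.camera_params("wrist");im=r.capture("wrist");cv2.imwrite("pics/w5.png",cv2.resize(im,(800,600)))
H,S,V=hsv(im);s=r.sense();print(s["tcp_pos"])
m=(V>190)&(S<30);m[225:]=0
for c in blobs(m,400)[:5]:
    u,v=cen(c);X=plane(p,u,v,.028);x,y,w,h=cv2.boundingRect(c)
    print(u/.64,v/.64,(w,h),X,"width",np.linalg.norm(plane(p,x,v,.028)-plane(p,x+w,v,.028)),s["ee_rot"].T@(X-s["tcp_pos"]))
E
```

```text
[0.6465 0.2999 0.199 ]
407.060976808176 237.61313384433964 (54, 53) [0.6086 0.3033 0.028 ] width 0.0622686321879844 [0.0372 0.0042 0.1712]
12.61871508379888 149.48163989757913 (23, 172) [0.5522 0.0279 0.028 ] width 0.024645079122230153 [ 0.0972 -0.2704  0.172 ]
667.0820839580209 278.0285638430784 (84, 81) [0.6362 0.4994 0.028 ] width 0.09769908574278224 [0.0072 0.2    0.1706]
```

View pics/w5.png

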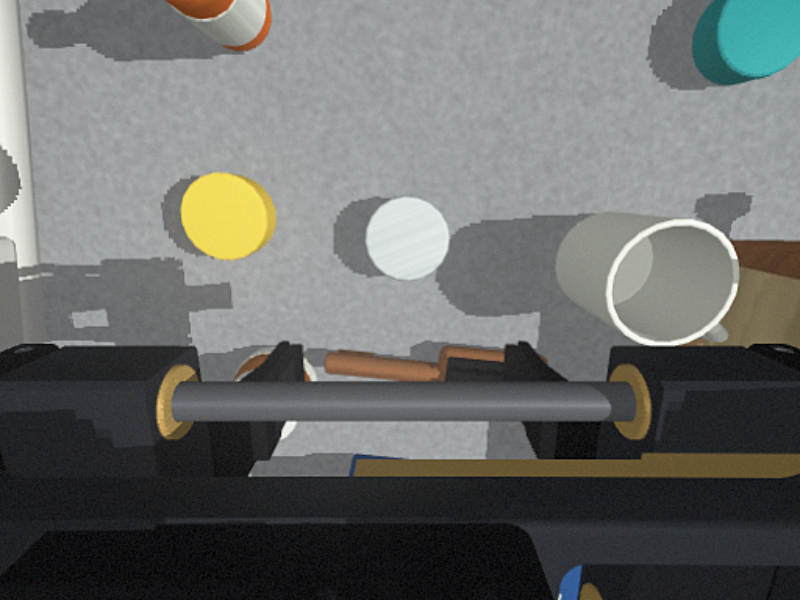

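The aluminium tin is at (407,238), 62 mm wide and apparently knocked about 25 mm from its first place. The yellow tin and the mug stay clear of the gripper.

Emit:
drive_tool(steps=[0,0,0,0.0185,0.002,0.02,1,0,0,0,0.0185,0.002,0.03,1,0,0,0,0,0,0.035,1,0,0,0,0,0,0.035,1,0,0,0,0,0,0.03,1,0,0,0,0,0,0.02,1,0,0,0,0,0,0.005,1,0,0,0,0,0,0,1])

```text
time_s: 20.18
tcp_pos: [0.6092, 0.3013, 0.0251]
ee_rot: [[-1.0, -0.011, -0.003], [-0.011, 1.0, -0.003], [0.003, -0.003, -1.0]]
wrist_force: [-1.1, 0.2, 0.7]
gripper_width: 0.997
gripper_force: 0.0
```

Emit:
drive_tool(steps=[0,0,0,0,0,0,0.4,0,0,0,0,0,0,0.4,0,0,0,0,0,0,0.4,0,0,0,0,0,0,0.4,0,0,0,0,0,0,0.4])

```text
time_s: 20.6
tcp_pos: [0.6107, 0.3036, 0.0278]
ee_rot: [[-1.0, -0.012, 0.002], [-0.012, 1.0, 0.001], [-0.002, 0.001, -1.0]]
wrist_force: [-1.7, 0.8, 4.8]
gripper_width: 0.707
gripper_force: 18.1
```

Emit:
drive_tool(steps=[0,0,0,0,0,-0.02,0.4,0,0,0,0,0,-0.035,0.4,0,0,0,0,0,-0.035,0.4,0,0,0,0,0,-0.035,0.4,0,0,0,0,0,-0.035,0.4,0,0,0,0,0,-0.02,0.4,0,0,0,0,0,0,0.4])

```text
time_s: 21.18
tcp_pos: [0.6126, 0.3047, 0.2138]
ee_rot: [[-1.0, -0.013, 0.011], [-0.013, 1.0, 0.007], [-0.011, 0.006, -1.0]]
wrist_force: [0.7, -0.0, 0.2]
gripper_width: 0.707
gripper_force: 30.0
```

```bash
python3 g.py .515 -.056 .21 -90; python3 - <<'E'
from h import *
for n in ("top",):
  im=r.capture(n);cv2.imwrite("pics/t5.png",cv2.resize(im[110:270,300:500],(750,600),interpolation=cv2.INTER_CUBIC))
E
```

```text
t 21.1833 tcp [0.6126 0.3047 0.2138] yaw -179.27947055357575 joints [  39.9945   28.5124    6.8087    0.11    -67.5941 -129.3134] w 0.706919002361741
shift [ 0.1022 -0.3595  0.0005] len 0.3737129694702981 turn -1.5582207155972208
```

View pics/t5.png

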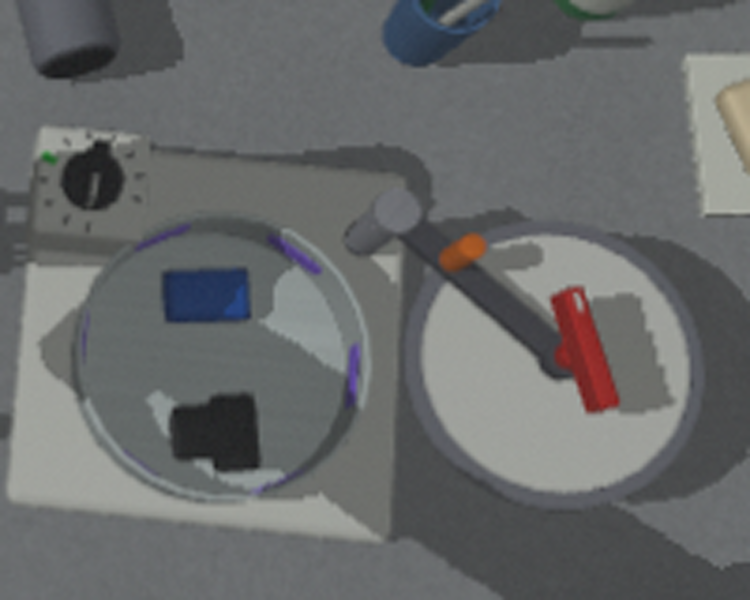

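The case is at (206,295) and the nozzle at (217,432) in the basin. The free room is to the left and right between them. The red bar is at (586,350) and the peg at (463,252).

```bash
python3 - <<'E'
from h import *
p=r.camera_params("top")
f=lambda a,z:plane(p,300+a[0]/3.75,110+a[1]/3.75,z)[:2]
print("case corners",[f(a,.058) for a in((163,272),(250,268),(250,320),(166,323))])
print("nozzle ctr",f((217,432),.06),"mouth corners z.062",[f(a,.062) for a in((215,395),(255,393),(258,468),(217,470))],"collar end",f((172,432),.055))
print("rim",[f(a,.082) for a in((78,360),(370,360),(222,215),(222,502))])
print("bar ends z.167",f((568,290),.167),f((600,410),.167),"mid",f((584,345),.167))
print("pegtop z.166",f((470,246),.166),"pivot top", f((399,211),.125))
E
```

```text
case corners [array([ 0.5851, -0.0901]), array([ 0.5862, -0.16  ]), array([ 0.5436, -0.1569]), array([ 0.5432, -0.0899])]
nozzle ctr [ 0.454  -0.1241] mouth corners z.062 [array([ 0.4833, -0.1241]), array([ 0.4839, -0.1557]), array([ 0.4245, -0.1537]), array([ 0.4239, -0.1216])] collar end [ 0.4556 -0.0897]
rim [array([ 0.5115, -0.015 ]), array([ 0.5046, -0.2418]), array([ 0.6248, -0.1352]), array([ 0.3974, -0.1196])]
bar ends z.167 [ 0.5388 -0.3624] [ 0.4503 -0.3755] mid [ 0.4979 -0.3694]
pegtop z.166 [ 0.5742 -0.2957] pivot top [ 0.6127 -0.2602]
```

Emit:
drive_tool(steps=[0,0,0,0.0104,-0.0362,0,0.4,0,0,0,0.0104,-0.0362,0,0.4,0,0,0,0.0104,-0.0362,0,0.4,0,0,0,0.0104,-0.0362,0,0.4,0,0,0,0.0104,-0.0362,0,0.4,0,0,0,0.0104,-0.0362,0,0.4,0,0,0,0.0104,-0.0362,0,0.4,0,0,0,0.0104,-0.0362,0,0.4,0,0,0,0.0104,-0.0362,0,0.4,0,0,0,0.0104,-0.0362,0,0.4])

```text
time_s: 22.07
tcp_pos: [0.5086, -0.0614, 0.205]
ee_rot: [[-1.0, -0.012, -0.003], [-0.012, 1.0, 0.0], [0.003, 0.0, -1.0]]
wrist_force: [1.2, -1.0, -0.8]
gripper_width: 0.702
gripper_force: 30.0
```

Emit:
drive_tool(steps=[0,0,-0.12,0,0,0,0.4,0,0,-0.12,0,0,0,0.4,0,0,-0.12,0,0,0,0.4,0,0,-0.12,0,0,0,0.4,0,0,-0.12,0,0,0,0.4,0,0,-0.12,0,0,0,0.4,0,0,-0.12,0,0,0,0.4,0,0,-0.12,0,0,0,0.4,0,0,-0.12,0,0,0,0.4,0,0,-0.12,0,0,0,0.4])

```text
time_s: 22.9
tcp_pos: [0.5093, -0.0599, 0.2048]
ee_rot: [[-0.346, -0.938, -0.004], [-0.938, 0.346, 0.0], [0.001, 0.003, -1.0]]
wrist_force: [1.1, -0.9, -1.3]
gripper_width: 0.704
gripper_force: 30.0
```

Emit:
drive_tool(steps=[0,0,-0.12,0,0,0,0.4,0,0,-0.12,0,0,0,0.4,0,0,-0.12,0,0,0,0.4,0,0,0,0,0,0,0.4,0,0,0,0,0,0,0.4])

```text
time_s: 23.32
tcp_pos: [0.5097, -0.0599, 0.2053]
ee_rot: [[-0.002, -1.0, -0.003], [-1.0, 0.002, -0.0], [0.0, 0.003, -1.0]]
wrist_force: [-0.0, 0.3, -1.0]
gripper_width: 0.708
gripper_force: 30.0
```

```bash
python3 g.py .513 -.059 .06 -90
```

```text
t 23.3167 tcp [ 0.5097 -0.0599  0.2053] yaw -90.13125782489635 joints [ 11.4283  13.0445 -18.0896  -0.0317 -59.0187 -11.5433] w 0.7082006706151747
shift [-0.0009 -0.0037  0.1453] len 0.14533756626967337 turn -0.0022908812134475247
```

Emit:
drive_tool(steps=[0,0,0,0,-0.0035,0.03,0.4,0,0,0,0,0,0.035,0.4,0,0,0,0,0,0.035,0.4,0,0,0,0,0,0.027,0.4,0,0,0,0,0,0.01,0.4,0,0,0,0,0,0.005,0.4,0,0,0,0,0,0,0.4,0,0,0,0,0,0,0.4])

```text
time_s: 23.98
tcp_pos: [0.5153, -0.0597, 0.0657]
ee_rot: [[0.001, -1.0, 0.002], [-1.0, -0.001, 0.0], [-0.0, -0.002, -1.0]]
wrist_force: [-0.3, 0.2, -0.6]
gripper_width: 0.705
gripper_force: 30.0
```

Emit:
drive_tool(steps=[0,0,0,0,0,0,0.82,0,0,0,0,0,0,0.82,0,0,0,0,0,0,0.82,0,0,0,0,0,-0.02,0.82,0,0,0,0,0,-0.03,0.82,0,0,0,0,0,-0.035,0.82,0,0,0,0,0,-0.035,0.82,0,0,0,0,0,-0.04,0.82,0,0,0,0,0,-0.02,0.82,0,0,0,0,0,0,0.6])

```text
time_s: 24.82
tcp_pos: [0.517, -0.0598, 0.2515]
ee_rot: [[0.002, -1.0, 0.014], [-1.0, -0.002, 0.001], [-0.001, -0.014, -1.0]]
wrist_force: [0.7, -0.3, 0.3]
gripper_width: 0.791
gripper_force: 0.0
```

```bash
python3 - <<'E'
from h import *
r.capture("wrist")
im=r.capture("scene");p=r.camera_params("scene")
cv2.imwrite("pics/s2.png",cv2.resize(im[110:270,40:240],(750,600),interpolation=cv2.INTER_CUBIC))
print(r.sense()["tcp_pos"],r.sense()["joints"])
E
```

```text
[ 0.5141 -0.0597  0.2459] [ 11.3458  11.2793 -14.1488  -0.0333 -64.3812 -11.2939]
```

View pics/s2.png

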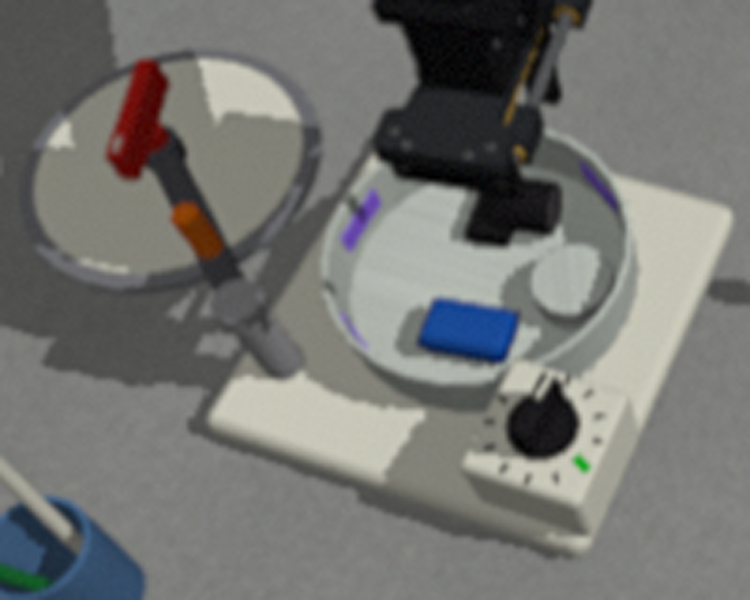

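All three items lie flat in the basin: the tin at (565,280), the case at (468,330) and the nozzle at (515,210). Next comes the lid arm.

Emit:
drive_tool(steps=[0,0,0,0.034,-0.0084,0,0.5,0,0,0,0.034,-0.0084,0,0.5,0,0,0,0.034,-0.0084,0,0.5,0,0,0,0.034,-0.0084,0,0.5,0,0,0,0.034,-0.0084,0,0.5,0,0,0,0.034,-0.0084,0,0.5,0,0,0,0.034,-0.0084,0,0.5,0,0,0,0,0,0,0.5])

```text
time_s: 25.58
tcp_pos: [0.5729, -0.3026, 0.2412]
ee_rot: [[-0.004, -1.0, -0.004], [-1.0, 0.004, 0.0], [-0.0, 0.004, -1.0]]
wrist_force: [-0.3, 0.4, 0.2]
gripper_width: 0.501
gripper_force: 0.0
```

Emit:
drive_tool(steps=[0,0,0.113,0,0,0,0.5,0,0,0.113,0,0,0,0.5,0,0,0.113,0,0,0,0.5,0,0,0.113,0,0,0,0.5,0,0,0.113,0,0,0,0.5,0,0,0.113,0,0,0,0.5,0,0,0.113,0,0,0,0.5,0,0,0,0,0,0,0.5,0,0,0,0,0,0,0.5])

```text
time_s: 26.33
tcp_pos: [0.5726, -0.2973, 0.2431]
ee_rot: [[-0.708, -0.706, -0.002], [-0.706, 0.708, 0.001], [0.001, 0.002, -1.0]]
wrist_force: [0.5, 0.1, 0.4]
gripper_width: 0.501
gripper_force: 0.0
```

```bash
python3 g.py .573 -.2975 .148 -135.5; cat > m6.py <<'E'
from h import *
T=r.sense()
p=r.camera_params("wrist");im=r.capture("wrist");cv2.imwrite("pics/w6.png",cv2.resize(im,(800,600)))
H,S,V=hsv(im)
for k,m,z in(("orange",(H>4)&(H<16)&(S>170)&(V>90),.148),("red",((H<4)|(H>176))&(S>150)&(V>70),.165)):
  for c in blobs(m,40)[:3]:
    u,v=cen(c);b=cv2.boxPoints(cv2.minAreaRect(c))
    print(k,u/.64,v/.64,cv2.contourArea(c),plane(p,u,v,z),[plane(p,*q,z)[:2] for q in b])
E
python3 m6.py
```

```text
t 26.3333 tcp [ 0.5726 -0.2973  0.2431] yaw -135.09379587976588 joints [-13.1087  24.0335   3.7996  -0.0206 -69.9149 -31.9781] w 0.5013893015025338
shift [-0.0003 -0.0007  0.0951] len 0.0951333334135171 turn 0.007089599333252349
orange 397.50511139311897 321.99661590524533 295.5 [ 0.577  -0.2957  0.148 ] [array([ 0.5896, -0.3006]), array([ 0.5733, -0.3087]), array([ 0.5648, -0.2912]), array([ 0.5811, -0.2826])]
red 408.3368570856976 91.20744216499345 2291.0 [ 0.4872 -0.3771  0.165 ] [array([ 0.5401, -0.3748]), array([ 0.4533, -0.3928]), array([ 0.4476, -0.3755]), array([ 0.5348, -0.3554])]
```

View pics/w6.png

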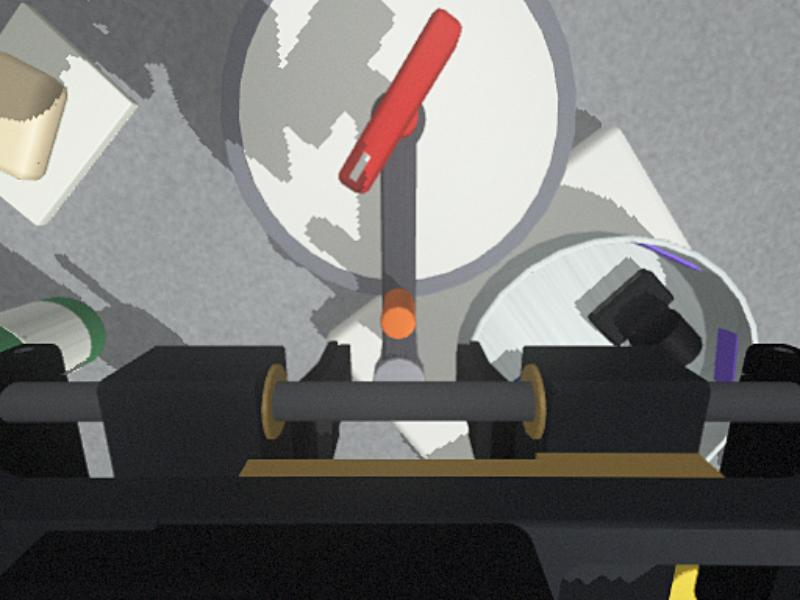

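The arm lies straight along the tool's x direction, with the peg at (398,315) and the bar at (400,100), about 32° clockwise of the arm. I go down around the peg.

Emit:
drive_tool(steps=[0,0,0,0.0017,-0.0015,0.03,0.5,0,0,0,0,0,0.03,0.5,0,0,0,0,0,0.025,0.5,0,0,0,0,0,0.01,0.5,0,0,0,0,0,0,0.3,0,0,0,0,0,0,0.3,0,0,0,0,0,0,0.3])

```text
time_s: 26.97
tcp_pos: [0.5742, -0.3005, 0.1515]
ee_rot: [[-0.71, -0.705, 0.003], [-0.705, 0.71, -0.002], [-0.001, -0.003, -1.0]]
wrist_force: [0.0, -0.5, 0.1]
gripper_width: 0.363
gripper_force: 0.0
```

Emit:
drive_tool(steps=[0,0,0.1,-0.0003,0.0055,0,0.3,0,0,0.1,-0.0003,0.0055,0,0.3,0,0,0.1,-0.0003,0.0055,0,0.3])

```text
time_s: 27.22
tcp_pos: [0.5661, -0.2892, 0.1519]
ee_rot: [[-0.889, -0.459, 0.008], [-0.459, 0.889, -0.005], [-0.005, -0.008, -1.0]]
wrist_force: [3.1, -7.2, -4.0]
gripper_width: 0.304
gripper_force: 3.9
```

Emit:
drive_tool(steps=[0,0,0.1,-0.0003,0.0055,0,0.3,0,0,0.1,-0.0003,0.0055,0,0.3,0,0,0.1,-0.0003,0.0055,0,0.3,0,0,0.1,-0.0003,0.0055,0,0.3,0,0,0.1,-0.0003,0.0055,0,0.3,0,0,0.1,-0.0003,0.0055,0,0.3])

```text
time_s: 27.72
tcp_pos: [0.5581, -0.2567, 0.1519]
ee_rot: [[-0.992, 0.124, 0.003], [0.124, 0.992, -0.004], [-0.003, -0.003, -1.0]]
wrist_force: [-0.7, -7.4, -0.8]
gripper_width: 0.298
gripper_force: 3.6
```

```bash
python3 g.py .557 -.259 .148 180; python3 m6.py; python3 -c "
from h import *
print(r.sense()['wrist_force'])"
```

```text
t 27.7167 tcp [ 0.5581 -0.2567  0.1519] yaw 172.89788445198872 joints [ -9.5352  25.1449  -8.4029   0.2112 -56.2551 -87.6842] w 0.29811202044176316
shift [ 0.0008 -0.0024  0.0039] len 0.004665927458997611 turn -0.12395530016987832
orange 394.0069901315789 425.0274122807017 76.0 [ 0.5745 -0.2625  0.148 ] [array([ 0.5722, -0.2697]), array([ 0.574 , -0.2552]), array([ 0.5774, -0.2556]), array([ 0.5756, -0.2702])]
orange 379.99497991967866 373.5567269076305 41.5 [ 0.5521 -0.2649  0.148 ] [array([ 0.5423, -0.2666]), array([ 0.5434, -0.258 ]), array([ 0.5554, -0.2595]), array([ 0.5543, -0.2683])]
red 333.7876836726318 97.46843019755923 6091.0 [ 0.4593 -0.2642  0.165 ] [array([ 0.4817, -0.2909]), array([ 0.4307, -0.2567]), array([ 0.44  , -0.2374]), array([ 0.4934, -0.2695])]
[-1.1587  0.5354 -0.1812]
```

Emit:
drive_tool(steps=[0,0,0.1,-0.0003,0.0055,0,0.3,0,0,0.1,-0.0003,0.0055,0,0.3,0,0,0.1,-0.0003,0.0055,0,0.3,0,0,0.1,-0.0003,0.0055,0,0.3,0,0,0.1,-0.0003,0.0055,0,0.3,0,0,0.1,-0.0003,0.0055,0,0.3,0,0,0.1,-0.0003,0.0055,0,0.3])

```text
time_s: 28.35
tcp_pos: [0.5739, -0.2225, 0.1517]
ee_rot: [[-0.681, 0.733, -0.001], [0.733, 0.681, -0.002], [-0.001, -0.002, -1.0]]
wrist_force: [-5.0, -6.2, 1.2]
gripper_width: 0.305
gripper_force: 3.5
```

Emit:
drive_tool(steps=[0,0,0.08,0,0.004,0,0.3,0,0,0,0,0.002,0,0.3,0,0,0,0,0,0,0.3])

```text
time_s: 28.6
tcp_pos: [0.5802, -0.217, 0.151]
ee_rot: [[-0.625, 0.781, 0.003], [0.781, 0.625, -0.0], [-0.002, 0.002, -1.0]]
wrist_force: [-1.4, -0.2, 1.2]
gripper_width: 0.3
gripper_force: 0.5
```

```bash
python3 g.py .5785 -.2154 .148 127.5
```

```text
t 28.6 tcp [ 0.5802 -0.217   0.151 ] yaw 128.68011700368555 joints [  -5.5583   25.686    -7.551    -0.0059  -56.5858 -135.7582] w 0.2997493565026833
shift [ 0.0023 -0.0004  0.003 ] len 0.003827361662236338 turn 0.020596927273082946
```

Push on in small steps until the force shows the stop.

Emit:
drive_tool(steps=[0,0,0.03,0,0.002,0,0.3,0,0,0,0,0.002,0,0.3,0,0,0,0,0,0,0.3])

```text
time_s: 28.85
tcp_pos: [0.5829, -0.2148, 0.1505]
ee_rot: [[-0.6, 0.8, 0.002], [0.8, 0.6, -0.0], [-0.001, 0.001, -1.0]]
wrist_force: [-2.5, -2.5, 3.2]
gripper_width: 0.301
gripper_force: 1.6
```

Emit:
drive_tool(steps=[0,0,0,0,0.002,0,0.3,0,0,0,0,0.001,0,0.3,0,0,0,0,0,0,0.3])

```text
time_s: 29.1
tcp_pos: [0.5831, -0.2146, 0.1503]
ee_rot: [[-0.6, 0.8, -0.004], [0.8, 0.6, -0.002], [0.001, -0.005, -1.0]]
wrist_force: [-5.7, -6.9, 4.4]
gripper_width: 0.305
gripper_force: 4.8
```

Emit:
drive_tool(steps=[0,0,0,0,0.002,0,0.3,0,0,0,0,0.002,0,0.3,0,0,0,0,0,0,0.3])

```text
time_s: 29.35
tcp_pos: [0.5833, -0.2144, 0.1502]
ee_rot: [[-0.599, 0.8, -0.012], [0.8, 0.599, -0.005], [0.003, -0.012, -1.0]]
wrist_force: [-12.8, -13.2, 6.7]
gripper_width: 0.302
gripper_force: 9.1
```

```bash
python3 -c "
from h import *
s=r.sense();print(s['tcp_pos'],s['wrist_force'],s['moment'])
p=r.camera_params('wrist');im=r.capture('wrist');H,S,V=hsv(im)
c=blobs(((H<4)|(H>176))&(S>150)&(V>70),100)[0];b=cv2.boxPoints(cv2.minAreaRect(c))
print(cen(c)/.64,[plane(p,*q,.165)[:2] for q in b])
"
```

```text
[ 0.5833 -0.2144  0.1502] [-12.7775 -13.2245   6.7259] [-4.2639  3.6006  0.097 ]
[358.9223  88.1064] [array([ 0.5083, -0.1753]), array([ 0.5041, -0.1166]), array([ 0.5191, -0.1134]), array([ 0.5252, -0.1727])]
```

The lid arm is against its stop: the force rises and the peg moves no further. I back off and go to the bar.

Emit:
drive_tool(steps=[0,0,0,0,-0.008,0,0.4,0,0,0,0,-0.001,0,0.5,0,0,0,0,0,-0.03,0.5,0,0,0,0,0,-0.035,0.5,0,0,0,0,0,-0.035,0.5,0,0,0,0,0,0,0.5,0,0,-0.12,0,0,0,0.5,0,0,-0.12,0,0,0,0.5,0,0,-0.12,0,0,0,0.5,0,0,-0.12,0,0,0,0.5])

```text
time_s: 30.23
tcp_pos: [0.5821, -0.2147, 0.2495]
ee_rot: [[-0.904, 0.427, 0.003], [0.427, 0.904, 0.001], [-0.002, 0.002, -1.0]]
wrist_force: [0.3, -0.9, -0.0]
gripper_width: 0.501
gripper_force: 0.0
```

Emit:
drive_tool(steps=[0,0,-0.12,0,0,0,0.5,0,0,-0.12,0,0,0,0.5,0,0,-0.12,0,0,0,0.5,0,0,-0.12,0,0,0,0.5,0,0,-0.12,0,0,0,0.5,0,0,-0.12,0,0,0,0.5,0,0,-0.12,0,0,0,0.5,0,0,-0.12,0,0,0,0.5,0,0,-0.12,0,0,0,0.5,0,0,-0.12,0,0,0,0.5])

```text
time_s: 31.07
tcp_pos: [0.5822, -0.2148, 0.2494]
ee_rot: [[-0.726, -0.688, 0.003], [-0.688, 0.726, 0.001], [-0.003, -0.001, -1.0]]
wrist_force: [-0.3, 0.0, 0.2]
gripper_width: 0.502
gripper_force: 0.0
```

Emit:
drive_tool(steps=[0,0,-0.12,0,0,0,0.5,0,0,-0.12,0,0,0,0.5,0,0,-0.12,0,0,0,0.5,0,0,-0.12,0,0,0,0.5,0,0,-0.12,0,0,0,0.5,0,0,-0.12,0,0,0,0.5,0,0,-0.12,0,0,0,0.5,0,0,0,0,0,0,0.5])

```text
time_s: 31.73
tcp_pos: [0.582, -0.2149, 0.2494]
ee_rot: [[0.024, -1.0, 0.002], [-1.0, -0.024, 0.001], [-0.001, -0.002, -1.0]]
wrist_force: [0.8, 0.0, -0.6]
gripper_width: 0.5
gripper_force: 0.0
```

```bash
python3 g.py .5126 -.128 .25 -84.5
```

```text
t 31.7333 tcp [ 0.582  -0.2149  0.2494] yaw -88.64409856517634 joints [ -5.3625  21.2546   0.4179  -0.0609 -69.0388   6.7401] w 0.4995828809464921
shift [-0.0885  0.0674 -0.0007] len 0.11119198632142549 turn -0.07232816448949989
```

Emit:
drive_tool(steps=[0,0,0,-0.0295,0.0225,0,0.5,0,0,0,-0.0295,0.0225,0,0.5,0,0,0,-0.0295,0.0225,0,0.5,0,0,-0.072,0,0,0,0.5,0,0,0,0,0,0,0.5,0,0,0,0,0,0,0.5])

```text
time_s: 32.23
tcp_pos: [0.5125, -0.128, 0.2501]
ee_rot: [[0.09, -0.996, 0.002], [-0.996, -0.09, 0.0], [-0.0, -0.002, -1.0]]
wrist_force: [-0.1, -1.1, 0.3]
gripper_width: 0.496
gripper_force: 0.0
```

```bash
cat > m7.py <<'E'
from h import *
s=r.sense();R=s["ee_rot"];T=s["tcp_pos"]
p=r.camera_params('wrist');im=r.capture('wrist');cv2.imwrite("pics/w7.png",cv2.resize(im,(800,600)));H,S,V=hsv(im)
c=blobs(((H<6)|(H>174))&(S>150)&(V>60),100)[0];x,y,w,h=cv2.boundingRect(c);print("bbox",x,y,w,h)
m=np.zeros(H.shape,np.uint8);cv2.drawContours(m,[c],-1,1,-1)
for v in np.linspace(y+6,y+h-6,6).astype(int):
    xs=np.flatnonzero(m[v]);a=[R.T@(plane(p,u,v,.167)-T) for u in(xs.min(),xs.max()+1)];print(v,a[0][:2],a[1][:2],"mid",(a[0]+a[1])[:2]/2)
e=[R.T@(plane(p,*q,.167)-T) for q in((x+w/2,y),(x+w/2,y+h))];print("ends",e[0][:2],e[1][:2])
E
python3 m7.py; python3 g.py .5126 -.128 .156 -84.5
```

```text
bbox 247 152 21 92
158 [ 0.0405 -0.0051] [0.0405 0.0091] mid [0.0405 0.002 ]
174 [ 0.0269 -0.0052] [0.0269 0.0084] mid [0.0269 0.0016]
190 [ 0.0128 -0.0071] [0.0129 0.0102] mid [0.0128 0.0016]
206 [-0.0017 -0.0063] [-0.0017  0.0086] mid [-0.0017  0.0011]
222 [-0.0167 -0.0064] [-0.0166  0.0078] mid [-0.0166  0.0007]
238 [-0.0321 -0.0066] [-0.0321  0.008 ] mid [-0.0321  0.0007]
ends [0.0455 0.0011] [-0.0381  0.0011]
t 32.2833 tcp [ 0.5126 -0.1285  0.2498] yaw -84.87245825996818 joints [  3.5244  12.2296 -12.3407  -0.008  -65.3356   1.6064] w 0.5004056893457859
shift [-0.0005  0.0001  0.0938] len 0.09381159295236131 turn -0.006500622962694046
```

View pics/w7.png

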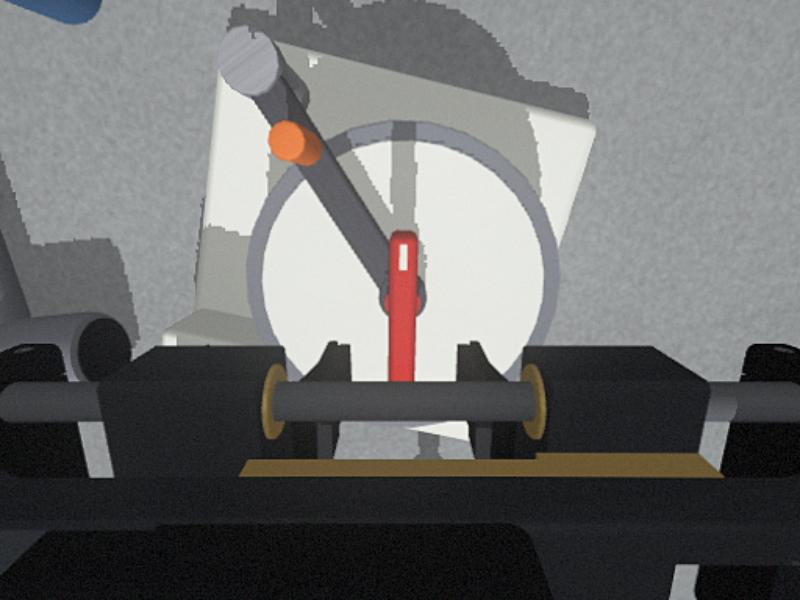

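The bar at (402,305) is aligned between the fingers and centred, and the lid covers the basin. I grip it.

Emit:
drive_tool(steps=[0,0,0.01,0,0.001,0.03,0.5,0,0,0,0,0,0.03,0.5,0,0,0,0,0,0.025,0.5,0,0,0,0,0,0.009,0.5,0,0,0,0,0,0,0.5,0,0,0,0,0,0,0,0,0,0,0,0,0,0,0,0,0,0,0,0,0,0,0,0,0,0,0,0])

```text
time_s: 33.03
tcp_pos: [0.5116, -0.1288, 0.157]
ee_rot: [[0.082, -0.997, 0.003], [-0.997, -0.082, 0.0], [0.0, -0.003, -1.0]]
wrist_force: [-0.6, 0.1, 0.3]
gripper_width: 0.281
gripper_force: 0.0
```

Emit:
drive_tool(steps=[0,0,0,0,0,0,0,0,0,0.1,0,0,0.0003,0,0,0,0.1,0,0,0.0003,0,0,0,0.1,0,0,0.0003,0,0,0,0,0,0,0,0])

```text
time_s: 33.45
tcp_pos: [0.5122, -0.1291, 0.1559]
ee_rot: [[-0.218, -0.976, 0.004], [-0.976, 0.218, -0.001], [0.0, -0.004, -1.0]]
wrist_force: [2.1, -3.1, 1.7]
gripper_width: 0.183
gripper_force: 30.0
```

```bash
cat > st.py <<'E'
from h import *
s=r.sense();R=s["ee_rot"];print(s["time_s"],s["tcp_pos"],"yaw",np.degrees(np.arctan2(R[1,0],R[0,0])),"F",s["wrist_force"],"M",s["moment"],"w",s["gripper_width"],s["gripper_force"],"j6",s["joints"][5])
E
python3 st.py
```

```text
33.45 [ 0.5122 -0.1291  0.1559] yaw -102.57189870680543 F [ 2.1383 -3.0702  1.7312] M [-0.9314 -0.4997 -0.1643] w 0.18342880142049317 30.004558588843793 j6 -16.12697719556049
```

Emit:
drive_tool(steps=[0,0,0.11,0,0,0.0003,0,0,0,0.11,0,0,0.0003,0,0,0,0.11,0,0,0.0003,0,0,0,0.11,0,0,0.0003,0,0,0,0.11,0,0,0.0003,0,0,0,0.11,0,0,0.0003,0,0,0,0.11,0,0,0.0003,0,0,0,0.11,0,0,0.0003,0,0,0,0.11,0,0,0.0003,0])

```text
time_s: 34.2
tcp_pos: [0.5131, -0.1299, 0.1531]
ee_rot: [[-0.935, -0.354, 0.006], [-0.354, 0.935, -0.002], [-0.005, -0.004, -1.0]]
wrist_force: [5.3, -6.9, -1.9]
gripper_width: 0.179
gripper_force: 30.0
```

```bash
python3 st.py
```

```text
34.2 [ 0.5131 -0.1299  0.1531] yaw -159.26223665336514 F [ 5.3218 -6.9276 -1.9346] M [-2.0199 -1.5295  0.1196] w 0.17916166642884185 29.9917585356161 j6 -72.83977802258319
```

Emit:
drive_tool(steps=[0,0,0.11,0,0,0.0003,0,0,0,0.11,0,0,0.0003,0,0,0,0.11,0,0,0.0003,0,0,0,0.11,0,0,0.0003,0,0,0,0.11,0,0,0.0003,0,0,0,0.11,0,0,0.0003,0,0,0,0.11,0,0,0.0003,0,0,0,0.11,0,0,0.0003,0,0,0,0.11,0,0,0.0003,0,0,0,0,0,0,0,0])

```text
time_s: 35.03
tcp_pos: [0.5136, -0.1305, 0.1501]
ee_rot: [[-0.809, 0.587, 0.007], [0.587, 0.809, -0.003], [-0.007, 0.001, -1.0]]
wrist_force: [7.7, -9.5, -5.8]
gripper_width: 0.18
gripper_force: 30.0
```

```bash
python3 st.py
```

```text
35.0333 [ 0.5136 -0.1305  0.1501] yaw 144.03839872813273 F [ 7.6977 -9.4802 -5.7897] M [-2.9377 -1.9547 -0.132 ] w 0.18038672368279043 30.002309661358595 j6 -129.52123263853125
```

Emit:
drive_tool(steps=[0,0,0.04,-0.001,-0.0003,0.0005,0,0,0,0.04,-0.001,-0.0002,0.0005,0,0,0,0,0,0,0,0])

```text
time_s: 35.28
tcp_pos: [0.5136, -0.1308, 0.1498]
ee_rot: [[-0.761, 0.648, 0.004], [0.648, 0.761, -0.001], [-0.004, 0.002, -1.0]]
wrist_force: [2.5, -2.5, 3.8]
gripper_width: 0.185
gripper_force: 30.0
```

```bash
python3 st.py
```

```text
35.2833 [ 0.5136 -0.1308  0.1498] yaw 139.59458459239502 F [ 2.4599 -2.4935  3.7777] M [-0.8879 -0.5563 -0.163 ] w 0.18468984602799507 30.00168273691088 j6 -133.7574821671816
```

Emit:
drive_tool(steps=[0,0,0.04,0,0,0.0001,0,0,0,0.04,0,0,0,0,0,0,0,0,0,0,0,0,0,0,0,0,0,0])

```text
time_s: 35.62
tcp_pos: [0.5138, -0.1307, 0.1496]
ee_rot: [[-0.709, 0.706, 0.005], [0.706, 0.709, -0.001], [-0.004, 0.002, -1.0]]
wrist_force: [3.7, -2.2, 4.6]
gripper_width: 0.183
gripper_force: 30.0
```

```bash
python3 st.py
```

```text
35.6167 [ 0.5138 -0.1307  0.1496] yaw 135.12707231714853 F [ 3.6964 -2.1564  4.5686] M [-0.9308 -0.9902  0.1656] w 0.18324979055955493 30.000880239531398 j6 -138.25571399008345
```

Emit:
drive_tool(steps=[0,0,0.035,0,0,0,0,0,0,0.035,0,0,0,0,0,0,0,0,0,0,0,0,0,0,0,0,0,0])

```text
time_s: 35.95
tcp_pos: [0.5139, -0.1306, 0.1497]
ee_rot: [[-0.658, 0.753, 0.005], [0.753, 0.658, -0.001], [-0.004, 0.003, -1.0]]
wrist_force: [4.6, -1.6, 5.0]
gripper_width: 0.183
gripper_force: 30.0
```

```bash
python3 st.py
```

```text
35.95 [ 0.5139 -0.1306  0.1497] yaw 131.11344436166542 F [ 4.6272 -1.6291  5.0163] M [-0.8904 -1.0068  0.3237] w 0.18326419271405103 30.001011095009744 j6 -142.27647623809278
```

Emit:
drive_tool(steps=[0,0,0.035,0,0,0,0,0,0,0.035,0,0,0,0,0,0,0,0,0,0,0,0,0,0,0,0,0,0])

```text
time_s: 36.28
tcp_pos: [0.514, -0.1305, 0.1496]
ee_rot: [[-0.604, 0.797, 0.005], [0.797, 0.604, -0.001], [-0.004, 0.003, -1.0]]
wrist_force: [4.4, -1.6, 5.3]
gripper_width: 0.185
gripper_force: 30.0
```

```bash
python3 st.py; python3 -c "
from h import *
s=r.sense();print(s['effort'])"
```

```text
36.2833 [ 0.514  -0.1305  0.1496] yaw 127.1233504446433 F [ 4.4066 -1.5575  5.2901] M [-0.7356 -1.137   0.4307] w 0.1847101076151951 30.001012086868286 j6 -146.26652181151752
[  0.1951 -29.6492  11.7175   1.5043  -1.1678  -0.4162]
```

Emit:
drive_tool(steps=[0,0,0.025,0,0,0,0,0,0,0.025,0,0,0,0,0,0,0,0,0,0,0,0,0,0,0,0,0,0])

```text
time_s: 36.62
tcp_pos: [0.514, -0.1305, 0.1496]
ee_rot: [[-0.563, 0.826, 0.005], [0.826, 0.563, -0.001], [-0.004, 0.004, -1.0]]
wrist_force: [4.7, -1.4, 5.1]
gripper_width: 0.183
gripper_force: 30.0
```

```bash
python3 st.py; python3 -c "
from h import *
s=r.sense();print(s['effort'])"
```

```text
36.6167 [ 0.514  -0.1305  0.1496] yaw 124.27931258973166 F [ 4.7442 -1.3713  5.066 ] M [-0.7637 -1.1575  0.4729] w 0.183321191019218 30.001257858239114 j6 -149.11532918894184
[  0.0298 -29.6882  11.7009   1.4956  -1.1923  -0.4875]
```

Emit:
drive_tool(steps=[0,0,0,0,0,0,0.5,0,0,0,0,0,0,0.5,0,0,0,0,0,0,0.5,0,0,0,0,0,-0.02,0.5,0,0,0,0,0,-0.03,0.5,0,0,0,0,0,-0.035,0.5,0,0,0,0,0,-0.02,0.5,0,0,0,0,0,0,0.5,0,0,0,0,0,0,0.5])

```text
time_s: 37.37
tcp_pos: [0.5112, -0.13, 0.2532]
ee_rot: [[-0.559, 0.829, -0.0], [0.829, 0.559, 0.001], [0.001, 0.0, -1.0]]
wrist_force: [0.0, -1.3, -0.2]
gripper_width: 0.497
gripper_force: 0.0
```

```bash
sed -i 's/.167)/.160)/g' m7.py; python3 m7.py; python3 - <<'E'
from h import *
# bar centre line and peg from top camera / wrist
p=r.camera_params("wrist");im=r.capture("wrist");H,S,V=hsv(im)
R=r.sense()["ee_rot"];print("yaw",np.degrees(np.arctan2(R[1,0],R[0,0])))
for c in blobs((H>4)&(H<16)&(S>170)&(V>90),40)[:2]: print("orange",cen(c)/.64)
E
python3 g.py .653 -.031 .25 -90
```

```text
bbox 251 149 19 95
155 [ 0.0427 -0.0074] [0.0427 0.0066] mid [ 0.0427 -0.0004]
171 [ 0.0285 -0.0066] [0.0285 0.0076] mid [0.0285 0.0005]
188 [ 0.013  -0.0048] [0.013  0.0087] mid [0.013  0.0019]
204 [-0.0021 -0.0058] [-0.0021  0.0079] mid [-0.0021  0.0011]
221 [-0.0186 -0.0059] [-0.0186  0.009 ] mid [-0.0186  0.0016]
238 [-0.0358 -0.005 ] [-0.0358  0.0092] mid [-0.0358  0.0021]
ends [0.0479 0.0009] [-0.042   0.0012]
yaw 123.99439089107156
orange [416.2442 447.2794]
t 37.4667 tcp [ 0.5104 -0.1301  0.2513] yaw 123.99439089107156 joints [   3.3236   12.1646  -12.1785   -0.0745  -65.8994 -149.2984] w 0.49735430443983975
shift [0.0024 0.1736 0.0008] len 0.17362246822024047 turn -2.548278605330625
```

The bar lies within about 1° of the arm and the torque was about 0.48 N m, so the lid is snug. Now the dial.

Emit:
drive_tool(steps=[0,0,-0.12,0,0,0,0.5,0,0,-0.12,0,0,0,0.5,0,0,-0.12,0,0,0,0.5,0,0,-0.12,0,0,0,0.5,0,0,-0.12,0,0,0,0.5,0,0,-0.12,0,0,0,0.5,0,0,-0.12,0,0,0,0.5,0,0,-0.12,0,0,0,0.5,0,0,-0.12,0,0,0,0.5,0,0,-0.12,0,0,0,0.5])

```text
time_s: 38.3
tcp_pos: [0.5107, -0.1302, 0.2509]
ee_rot: [[-0.974, -0.227, -0.005], [-0.227, 0.974, 0.0], [0.005, 0.002, -1.0]]
wrist_force: [0.1, -0.0, -1.2]
gripper_width: 0.501
gripper_force: 0.0
```

Emit:
drive_tool(steps=[0,0,-0.12,0,0,0,0.5,0,0,-0.12,0,0,0,0.5,0,0,-0.12,0,0,0,0.5,0,0,-0.12,0,0,0,0.5,0,0,-0.12,0,0,0,0.5,0,0,-0.12,0,0,0,0.5,0,0,-0.12,0,0,0,0.5,0,0,-0.12,0,0,0,0.5,0,0,-0.12,0,0,0,0.5,0,0,-0.12,0,0,0,0.5])

```text
time_s: 39.13
tcp_pos: [0.5107, -0.1302, 0.2509]
ee_rot: [[-0.142, -0.99, -0.005], [-0.99, 0.142, 0.0], [0.0, 0.005, -1.0]]
wrist_force: [0.1, 0.0, 0.1]
gripper_width: 0.496
gripper_force: 0.0
```

Emit:
drive_tool(steps=[0,0,-0.12,0,0,0,0.5,0,0,-0.12,0,0,0,0.5,0,0,-0.12,0,0,0,0.5,0,0,-0.12,0,0,0,0.5,0,0,-0.12,0,0,0,0.5,0,0,-0.12,0,0,0,0.5,0,0,-0.12,0,0,0,0.5,0,0,-0.12,0,0,0,0.5,0,0,-0.12,0,0,0,0.5,0,0,-0.12,0,0,0,0.5])

```text
time_s: 39.97
tcp_pos: [0.5107, -0.1302, 0.2509]
ee_rot: [[0.871, -0.491, -0.005], [-0.491, -0.871, 0.0], [-0.005, 0.002, -1.0]]
wrist_force: [0.2, -0.2, 0.4]
gripper_width: 0.5
gripper_force: 0.0
```

```bash
python3 g.py .624 -.025 .25 -20
```

```text
t 39.9667 tcp [ 0.5107 -0.1302  0.2509] yaw -29.39111390070992 joints [  3.3218  12.229  -12.1706  -0.0445 -65.891   57.3056] w 0.5001576089683567
shift [ 0.0471 -0.1473  0.0003] len 0.1546428862434956 turn -0.1639058579971958
```

Emit:
drive_tool(steps=[0,0,0,0.0094,-0.0295,0,0.5,0,0,0,0.0094,-0.0295,0,0.5,0,0,0,0.0094,-0.0295,0,0.5,0,0,0,0.0094,-0.0295,0,0.5,0,0,0,0.0094,-0.0295,0,0.5,0,0,-0.08,0,0,0,0.5,0,0,-0.08,0,0,0,0.5,0,0,0,0,0,0,0.5,0,0,0,0,0,0,0.5])

```text
time_s: 40.72
tcp_pos: [0.6251, -0.0255, 0.2511]
ee_rot: [[0.936, -0.353, -0.004], [-0.353, -0.936, -0.0], [-0.004, 0.002, -1.0]]
wrist_force: [-0.1, 0.1, -0.7]
gripper_width: 0.505
gripper_force: 0.0
```

```bash
python3 g.py .653 -.031 .123 -20; cat > m8.py <<'E'
from h import *
s=r.sense();R=s["ee_rot"];T=s["tcp_pos"]
p=r.camera_params('wrist');im=r.capture('wrist');H,S,V=hsv(im)
g=blobs((abs(H-62)<14)&(S>130)&(V>80),8)
for c in g[:3]: u,v=cen(c);print("green",u,v,cv2.contourArea(c),plane(p,u,v,.095))
u,v=proj(p,(.653,-.031,.128));print("pred",u,v)
x0,y0=int(u)-45,int(v)-45
sub=im[max(y0,0):y0+90,max(x0,0):x0+90];cv2.imwrite("pics/w8.png",cv2.resize(sub,(540,540*sub.shape[0]//sub.shape[1]),interpolation=cv2.INTER_CUBIC));print("origin",max(x0,0),max(y0,0),sub.shape)
E
python3 m8.py
```

```text
t 40.7167 tcp [ 0.6251 -0.0255  0.2511] yaw -20.66848721029335 joints [ 12.4483  21.8695   1.586   -0.0266 -69.95    56.8926] w 0.5046090523179221
shift [ 0.0285 -0.005   0.128 ] len 0.13121774017542026 turn -0.011667302827090432
green 219.7659574468085 153.20212765957447 47.0 [0.6714 0.001  0.095 ]
pred 252.3182200048539 163.32573897208195
origin 207 118 (90, 90, 3)
```

View pics/w8.png

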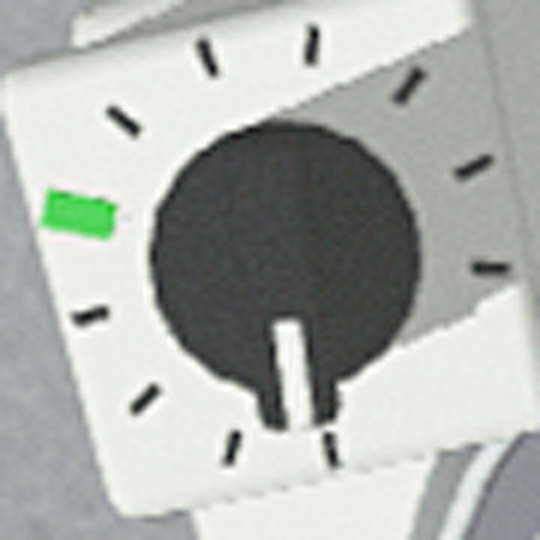

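The dial crop shows the pointer running from (288,322) to (298,428), the 0 tick at (331,450), the 0.5 tick at (233,448) and the green mark at (79,214).

```bash
python3 - <<'E'
from h import *
p=r.camera_params('wrist');s=r.sense();R=s["ee_rot"];T=s["tcp_pos"]
f=lambda a,z:plane(p,207+(a[0]+.0)/6,118+a[1]/6,z)[:2]
t=np.array([f(a,.095) for a in((331,450),(233,448),(145,400),(90,316),(79,214),(124,122),(207,57),(312,45),(409,86),(474,167),(490,268))])
A=np.c_[2*t,np.ones(len(t))];x=np.linalg.lstsq(A,(t**2).sum(1),rcond=None)[0];c=x[:2];print("centre",c,"rad",np.sqrt(x[2]+c@c))
ang=np.degrees(np.unwrap(np.arctan2(*(t-c).T[::-1])));print(ang)
a0=np.polyfit(np.arange(11)*.5,ang,1);print("fit",a0,"green angle",np.polyval(a0,2.))
P=[f(a,.134) for a in((288,322),(298,428))];print("ptr",P,"line ang",np.degrees(np.arctan2(*(P[1]-P[0])[::-1])),"from centre",np.degrees(np.arctan2(*(P[1]-c)[::-1])))
print("tool shift",R.T@(np.append(c,.123)-T))
E
```

```text
centre [ 0.6504 -0.0319] rad 0.038254969220998115
[ 172.586   144.1879  115.2428   86.5222   57.7489   29.3166    0.3955
  -28.2436  -56.9097  -85.4675 -114.0213]
fit [-57.3636 172.6235] green angle 57.89616714667967
ptr [array([ 0.6454, -0.0311]), array([ 0.6281, -0.0263])] line ang 164.49612057975645 from centre 165.8122683267982
tool shift [ 0.0262 -0.0033  0.1286]
```

Emit:
drive_tool(steps=[0,0,0,0.013,-0.0016,0.03,0.4,0,0,0,0.013,-0.0016,0.03,0.4,0,0,-0.05,0,0,0.03,0.4,0,0,-0.05,0,0,0.027,0.4,0,0,0,0,0,0.009,0.4,0,0,0,0,0,0,0.4])

```text
time_s: 41.27
tcp_pos: [0.6499, -0.0322, 0.1258]
ee_rot: [[0.966, -0.258, -0.004], [-0.258, -0.966, -0.001], [-0.004, 0.002, -1.0]]
wrist_force: [-0.5, 0.8, 0.6]
gripper_width: 0.403
gripper_force: 0.0
```

Emit:
drive_tool(steps=[0,0,0,0,0,0,0,0,0,0,0,0,0,0,0,0,0,0,0,0,0,0,0,0,0,0,0,0,0,0,0,0,0,0,0])

```text
time_s: 41.68
tcp_pos: [0.6517, -0.0314, 0.1279]
ee_rot: [[0.967, -0.256, 0.002], [-0.256, -0.967, 0.001], [0.001, -0.001, -1.0]]
wrist_force: [-0.3, 1.9, 0.9]
gripper_width: 0.156
gripper_force: 30.0
```

```bash
python3 st.py; python3 g.py .6504 -.0319 .124 -122.1
```

```text
41.6833 [ 0.6517 -0.0314  0.1279] yaw -14.846329878825165 F [-0.2892  1.9019  0.9346] M [ 0.2777  0.279  -0.0079] w 0.15560271649344065 29.999718689359725 j6 63.75451339399453
t 41.6833 tcp [ 0.6517 -0.0314  0.1279] yaw -14.846329878825165 joints [ 11.4085  29.9197  -3.9009  -0.0167 -56.0839  63.7545] w 0.15560271649344065
shift [-0.0012  0.0008  0.0039] len 0.004187146139796597 turn 1.8719296784623665
```

Gripped: width 13.5 mm against a 14 mm bar. I turn it 1.87 rad clockwise.

Emit:
drive_tool(steps=[0,0,0.11,0,0,0,0,0,0,0.11,0,0,0,0,0,0,0.11,0,0,0,0,0,0,0.11,0,0,0,0,0,0,0.11,0,0,0,0,0,0,0.11,0,0,0,0,0,0,0.11,0,0,0,0,0,0,0.11,0,0,0,0,0,0,0.11,0,0,0,0])

```text
time_s: 42.43
tcp_pos: [0.6522, -0.0309, 0.1279]
ee_rot: [[0.312, -0.95, 0.003], [-0.95, -0.312, 0.001], [-0.0, -0.003, -1.0]]
wrist_force: [1.7, 3.2, 0.4]
gripper_width: 0.158
gripper_force: 30.0
```

Emit:
drive_tool(steps=[0,0,0.11,0,0,0,0,0,0,0.11,0,0,0,0,0,0,0.11,0,0,0,0,0,0,0.11,0,0,0,0,0,0,0.11,0,0,0,0,0,0,0.11,0,0,0,0,0,0,0.11,0,0,0,0,0,0,0.1,0,0,0,0,0,0,0,0,0,0,0,0,0,0,0,0,0,0])

```text
time_s: 43.27
tcp_pos: [0.6529, -0.0309, 0.1279]
ee_rot: [[-0.519, -0.855, 0.004], [-0.855, 0.519, 0.001], [-0.003, -0.003, -1.0]]
wrist_force: [3.7, 2.9, 0.7]
gripper_width: 0.159
gripper_force: 30.0
```

```bash
python3 g.py .6504 -.0319 .124 -122.1
```

```text
t 43.2667 tcp [ 0.6529 -0.0309  0.1279] yaw -121.23514040868062 joints [ 11.4353  29.9548  -3.8411  -0.0113 -55.9662 -42.6644] w 0.15905204289129177
shift [0.0021 0.0016 0.0039] len 0.004740000339943831 turn 0.01509464743597563
```

Small trim, then release, rise and check the pointer.

Emit:
drive_tool(steps=[0,0,0.014,0,0,0,0,0,0,0,0,0,0,0,0,0,0,0,0,0,0.4,0,0,0,0,0,0,0.4,0,0,0,0,0,0,0.4,0,0,0,0,0,-0.03,0.4,0,0,0,-0.01,0,-0.04,0.4,0,0,0,-0.01,0,-0.04,0.4,0,0,0,-0.01,0,-0.02,0.4,0,0,0,0,0,0,0.4])

```text
time_s: 44.1
tcp_pos: [0.67, -0.0057, 0.2637]
ee_rot: [[-0.531, -0.847, 0.011], [-0.847, 0.531, 0.0], [-0.006, -0.009, -1.0]]
wrist_force: [0.4, -0.1, 1.5]
gripper_width: 0.4
gripper_force: 0.0
```

```bash
python3 - <<'E'
from h import *
p=r.camera_params('wrist');im=r.capture('wrist');c=np.array([.652,-.031])
print(r.sense()["tcp_pos"])
g=cv2.cvtColor(im,cv2.COLOR_BGR2GRAY)
# brightness round a ring at pointer height on the dark dial
for rad in(.014,.018,.022):
    best=[]
    for a in np.arange(0,360,2.):
        u,v=proj(p,np.append(c+rad*np.array([np.cos(np.radians(a)),np.sin(np.radians(a))]),.134))
        if v<235: best.append((g[int(round(v)),int(round(u))],a))
    print(rad,sorted(best,reverse=True)[:10])
# white pointer blob within dark dial
uc=proj(p,np.append(c,.134));m=np.zeros(g.shape,np.uint8);cv2.circle(m,tuple(int(x) for x in uc),22,1,-1)
for b in blobs((g>120)&(m>0),4)[:4]:
    u,v=cen(b);vx=cv2.fitLine(b,cv2.DIST_L2,0,.01,.01).ravel()
    q=[plane(p,u+k*vx[0],v+k*vx[1],.134)[:2] for k in(-5,5)];print(uc,u,v,cv2.contourArea(b),plane(p,u,v,.134),np.degrees(np.arctan2(*(q[1]-q[0])[::-1]))%180)
E
```

```text
[ 0.6681 -0.006   0.26  ]
0.014 [(np.uint8(246), np.float64(66.0)), (np.uint8(246), np.float64(64.0)), (np.uint8(246), np.float64(62.0)), (np.uint8(243), np.float64(60.0)), (np.uint8(243), np.float64(58.0)), (np.uint8(222), np.float64(56.0)), (np.uint8(222), np.float64(54.0)), (np.uint8(201), np.float64(70.0)), (np.uint8(201), np.float64(68.0)), (np.uint8(123), np.float64(52.0))]
0.018 [(np.uint8(248), np.float64(34.0)), (np.uint8(248), np.float64(32.0)), (np.uint8(248), np.float64(18.0)), (np.uint8(247), np.float64(64.0)), (np.uint8(247), np.float64(62.0)), (np.uint8(246), np.float64(26.0)), (np.uint8(246), np.float64(24.0)), (np.uint8(244), np.float64(60.0)), (np.uint8(244), np.float64(58.0)), (np.uint8(242), np.float64(30.0))]
0.022 [(np.uint8(247), np.float64(330.0)), (np.uint8(247), np.float64(136.0)), (np.uint8(246), np.float64(130.0)), (np.uint8(244), np.float64(82.0)), (np.uint8(244), np.float64(80.0)), (np.uint8(242), np.float64(134.0)), (np.uint8(241), np.float64(138.0)), (np.uint8(240), np.float64(40.0)), (np.uint8(239), np.float64(332.0)), (np.uint8(239), np.float64(124.0))]
[259.5708 161.4291] 245.4023569023569 173.43265993265993 99.0 [ 0.6709 -0.0282  0.134 ] 92.06347510047628
[259.5708 161.4291] 260.0956072351421 173.37467700258398 64.5 [ 0.6581 -0.0203  0.134 ] 58.1173926288813
[259.5708 161.4291] 272.6276595744681 175.14893617021278 47.0 [ 0.6481 -0.0119  0.134 ] 14.97603052682939
```

The pointer reads 58.1° against 57.9° for the green mark, and the gripper is clear. I hand the job in.

```bash
python3 -c "
from station import r
print(r.finish_job())"
```

```text
the job is handed in; nothing more can be done
None
```

I put the case, nozzle and tin in the basin (no comb was on the counter), closed the lid and screwed it down snug, then set the dial to the green mark, let go and handed the job in at about 44 s; no verdict came back.

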